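# Refit the end of the tongs caddy with its cam lock

## Task

The wooden tongs caddy was taken apart for washing. At its open end, swing the cam lever back to its stop so that the arrow on the cam points out of that end, then slide the loose end cheek in, stud first, until the stud sits in the cam. Now swing the lever clockwise until the cam has drawn the cheek flush and clamped it tight: feel for it, do not force it, and leave the other things on the counter where they are.

Things in the scene. Friction and masses are not known exactly. Their poses are not given: they have to be found in the camera images.
- caddy: Wooden tongs caddy, fixed: board 62 (x) x 260 (y) x 30 mm, rails to z 38. Origin: centre of its underside; y along the board, z up. The +y end has its cheek and a locked cam. Open end: the face y = -130 mm. The cheek is home at x 0, y -140 mm here, axes parallel. Behind it an upright glass pane, 0.55 m high, crosses the counter at world x = 0.526 m: lean the tool towards the robot to clear it.
- cheek: Loose wooden end cheek, 0.28 kg, standing on the counter: 62 (x) x 20 (y) x 72 mm high, top arched. Origin: centre of its underside, z up. From its +y face stick out, 15 mm above the counter, a steel stud on the middle line (6 mm neck, 15 mm ball head) and two 8 mm dowels, 14 mm long, 20.5 mm to each side. Grasp across its 20 mm thickness near the top.
- cheek_grip (a point): Point inside the cheek, on its middle line, 59 mm above its underside: good height to grasp it across its 20 mm thickness.
- stud_head (a point): Nominal centre of the stud's ball head, 48 mm out from the cheek's +y face, 15 mm above the underside. The stud may be screwed up to 2.2 mm farther in or 1.2 mm farther out than this: it cannot be seen, so the cam gets tight at a different lever angle each time.
- bore (a point): Centre of the mouth of the 17.6 mm stud bore in the caddy's open end (caddy x 0, y -130, z 15 mm); the two 10.4 mm dowel holes lie 20.5 mm to each side of it: about 1.3 mm clearance all round. The bore runs along the caddy's +y to the cam.
- cam (a joint): Angle of the open end's cam and lever, rad: 0 = at its stop, mouth and arrow towards the bore; grows clockwise seen from above, to 2.85. Only below about 0.15 does the stud head enter; elsewhere the rim blocks it. With the stud in, the cheek stands 1 to 5 mm off; the spiral slot then draws it in 3.6 mm per rad and gets tight somewhere from 1.1 to 2.4. Stays where it is left.
- cam_axis (a point): On the vertical axis of the open end's cam, 60 mm above the counter; at caddy x 0, y -70 mm. The cam disc (52 mm) is flush in the board, a raised arrow on it over the mouth.
- lever_grip (a point): On the black cam lever, 34 mm from the axis, 60 mm above the counter. The lever is 12 mm thick, spans z 50 to 68 mm and reaches 48 mm from the axis; with the cam at 0 it points to caddy direction 180 + 37 deg (from x, counterclockwise), and turns with it. Here it takes about 4 N to turn freely, 8 to 9 N when properly tight; over about 11 N is forcing it.
- marker: Chalk marker, 15 x 134 x 15 mm, lying between caddy and glass; leave it.
- brush: Pastry brush, 34 x 205 x 12 mm, lying along the glass behind the cheek; leave it.
- card_stand: Small card on a black foot, 32 x 80 x 85 mm, to the right of the cheek; leave it.

How it is judged:
On the way, in this order (a step that is already met when the one before it is completed fails the run):
1. the cam is turned back so that its mouth faces the bore (value of joint cam below 0.15 rad), for 0.1 s.
2. the cheek is slid in, its stud in the open cam (y of cheek in the frame of caddy above -0.1465 m and x of cheek in the frame of caddy between -0.004 and 0.004 m and value of joint cam below 0.3 rad), for 0.2 s.
At the end, for the whole second after the job is handed in: the cheek sits flush on the caddy's open end (gap under 0.9 mm, within 3 mm sideways, upright and square within 0.04 rad), at rest, and the cam pulls on its stud with more than 18 N (y of cheek in the frame of caddy between -0.1409 and -0.138 m and x of cheek in the frame of caddy between -0.003 and 0.003 m and angle between cheek's own z axis and vertical below 0.04 rad and angle between the y axis of cheek and the y axis of caddy, either way round below 0.04 rad and contact force between cam and cheek above 18 N and linear speed of cheek below 0.01 m/s); the robot touches nothing.
It fails at once if the cam is forced: more than 50 N between the cam and the cheek's stud (contact force between cam and cheek above 50 N).
It fails at once if the marker, brush or card is shifted by more than 30 mm (distance of any of marker, brush, card_stand from where it was at the start of the episode above 0.03 m).
It also fails if it takes over 64 s, if anything falls off the work surface, if the arm or the gripper's body presses on something with over 40 N, if the wrist force passes 120 N, or if a joint passes its speed limit or range.

## Robot

A 6-joint arm with a two-finger parallel gripper is mounted at the origin on a cart in front of the work surface, level with it; the furniture and walls round the work are solid. World frame = base frame: x ahead of the robot, y to its left, z up, the work surface at z = 0. Lengths are in m, angles in rad, forces in N, time in s.
With the tool pointing down it reaches from about 0.425 to 0.95 m from the base axis. Payload 14.7 kg.
Tool frame: the origin (TCP) lies at the very end of the fingers, on their centre line; the grasp point (between the pads) lies 19 mm behind it (arm.tcp_to_grasp is the distance from the TCP to the grasp point, in m); x points along the fingers, y is the direction in which the jaws open and shut, and the axes are right-handed (so a half turn about x gives the same grasp; the last joint's range is limited). The gripper opens to 85 mm and grips with 20 to 120 N. Pads are 22 mm wide; open, the fingers measure 114 mm over their backs; the gripper's body (76 mm by 85 mm) begins 54 mm behind the grasp point. The pads swing forward as they close: fully open they stand 13 mm farther back than shut.
Start: joints at [-1.244, 0.48, 1.596, -0, 1.065, -0.047], TCP at [0.237, -0.605, 0.231] pointing down, gripper open.
Joint ranges: [-2.75, 2.75], [-0.82, 2.05], [0.23, 2.67], [-1.56, 4.7], [0.09, 2.69], [-2.92, 2.92]. Speed limits (rad/s): [1.89, 1.89, 2.39, 3.01, 3.01, 3.01].

## Interface

Orientations are given as a unit quaternion [x, y, z, w].
In Python, from plant import telemetry, optics, ticket, arm gives the robot as it stands.
- The arm moves only by the tool carry_out, never from a script. Its argument "plan" is a list of rows, each a list of 7 numbers: the shift along the tool's x, y, z each as a share of 30 mm, from -1 to 1, then the turn, a rotation vector about the tool's x, y, z each as a share of 0.08 rad, from -1 to 1, then the closure in counts, from 0 (fully open) to 255 (shut). A call has 1 to 5 rows; each row shifts and turns the commanded pose from where the row before left it, along the tool's axes as they then stand; what a row does not reach is not made up. A row lasts 1/10 s, in which the tool goes at most 50 mm and 8.59 degrees, less where a joint would pass 70% of its speed; a pose out of reach is approached as far as the arm can. A call with a number of a shift or a turn outside -1 to 1 is refused whole. A call with a gripper value outside its range is refused whole. The fingers move at their own pace and stop on an object; the grip force is fixed at half the most. Time passes only in rows, so rows that do not move let the fingers close. It gives the time, the measured TCP pose, the force and the opening at its end, in the units of the state.
- telemetry.get_state(): the state, without advancing time (a new reading comes with each control period).
- optics.snapshot(name): name is "side" or "top" or "wrist"; returns a dict with "img" (400x640x3 uint8, red, green, blue), "z_map" (400x640 float32, m along the optical axis (not along the pixel's ray), 0 where there is no reading), "camera_matrix" (3x3 intrinsics, pixels), "world_to_cam" (4x4, takes a point from world to camera coordinates). Camera axes: x right, y down, z forward; pixel columns grow to the right and rows downward; lengths in m; the calibration is good to about 2 mm. A picture is of the moment at which its call begins.
- ticket.close_job(): hands the job in, once; it reports no verdict.
The state is a dict: "clock": time; "joints": joint angles; "joint_velocities": joint speeds; "joint_torque": joint torques, N m; "tcp_pos": TCP position; "tcp_rot": TCP orientation; "wrist_force": force on the tool from outside, world axes, zero at the start; "wrist_torque": the same for the moment, N m; "grip_width": opening from 0.0 (shut) to 1.0 (fully open).
Only numpy, scipy, OpenCV 4.12 (cv2) and the standard library are available. Lean on these libraries where they do the work, as an engineer would, in place of code of your own. Each camera call takes 0.05 s, during which the arm holds its last target. There are 200 camera calls.

## Working session

There is one attempt and no reset: what is moved stays moved. The work goes in short steps, Python scripts to look and compute and a tool call to move; the robot and the scene stay as the last step left them, time stands still between calls to the robot, and variables do not carry over. Pictures are saved under pics/ and viewed, about 8 in all and at most 12, crops included, and the job is handed in when it is done.

Besides the shell and the picture viewer there is one more tool, called after "Emit:" as name(argument=value, ...), one argument or row to a line, values as JSON. carry_out: Moves the arm, as the interface text tells. Shift numbers are shares of 30 mm and turn numbers shares of 0.08 rad, none past 1 either way. Its arguments: {"type":"object","properties":{"plan":{"type":"array"}},"required":["plan"]}

```bash
ls; mkdir -p pics
python3 - <<'E'
from plant import telemetry, optics, arm
import cv2,numpy as np
print(telemetry.get_state(), arm.tcp_to_grasp)
for n in("top","side"):
    s=optics.snapshot(n); cv2.imwrite(f"pics/{n}0.png",s["img"][:,:,::-1]); np.savez(f"{n}0.npz",**s)
    print(n,s["camera_matrix"],s["world_to_cam"])
E
```

```text
pics
{'clock': 0.0, 'joints': array([-1.24359123e+00,  4.80838981e-01,  1.59685692e+00, -4.57688657e-05,
        1.06509661e+00, -4.65783620e-02]), 'joint_velocities': array([ 4.10895068e-04,  9.41471037e-05,  7.29637550e-04, -6.82789047e-04,
        4.61259208e-04,  1.32196476e-05]), 'joint_torque': array([ 1.28286160e-04, -9.50638676e+01, -4.30184340e+01,  5.94987091e-05,
        1.18976532e-02,  2.34758363e-05]), 'tcp_pos': array([ 0.2372301 , -0.60472928,  0.23067407]), 'tcp_rot': array([-0.69471866, -0.13181019,  0.69486534, -0.13097406]), 'wrist_force': array([-0.21364218, -0.01330462, -1.30491927]), 'wrist_torque': array([ 0.01767797, -0.03267829,  0.04906697]), 'grip_width': 1.002060142456036} 0.0187
top [[503.57639761   0.         324.62497698]
 [  0.         503.57639761 201.18395579]
 [  0.           0.           1.        ]] [[ 0.00892484 -0.99989561 -0.01136328 -0.08081018]
 [-0.99750902 -0.00810721 -0.07007162  0.46507023]
 [ 0.06997218  0.01196035 -0.99747724  1.03525198]
 [ 0.          0.          0.          1.        ]]
side [[515.25860752   0.         317.43229094]
 [  0.         515.25860752 200.13100041]
 [  0.           0.           1.        ]] [[-0.99845992 -0.05495591 -0.00759196  0.43765976]
 [-0.02520812  0.57131781 -0.8203417   0.13923747]
 [ 0.04942005 -0.81888693 -0.57182327  1.02141636]
 [ 0.          0.          0.          1.        ]]
```

View pics/top0.png

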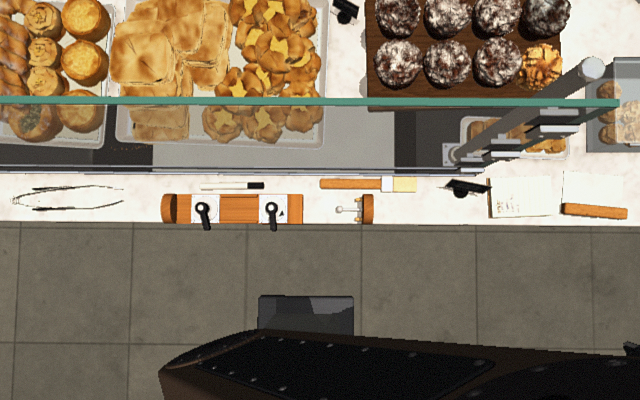

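View pics/side0.png

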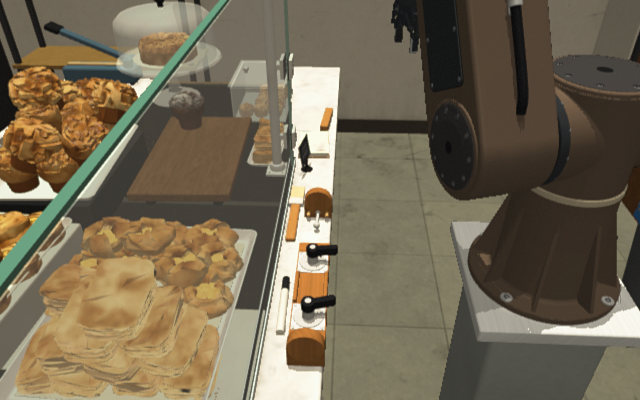

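```bash
cat > h.py <<'E'
import numpy as np,cv2
def cloud(s):
    K=s["camera_matrix"];z=s["z_map"];v,u=np.mgrid[:z.shape[0],:z.shape[1]]
    c=np.stack([(u-K[0,2])/K[0,0]*z,(v-K[1,2])/K[1,1]*z,z],-1)
    T=s["world_to_cam"];return (c-T[:3,3])@T[:3,:3]
def rect(P):
    r=cv2.minAreaRect((P*1000).astype(np.float32));return np.round(r[0],1),np.round(r[1],1),round(r[2],2)
E
python3 - <<'E'
from h import *
s=np.load("top0.npz");W=cloud(s);im=s["img"]
a=im[150:240,150:390,::-1];cv2.imwrite("pics/c1.png",cv2.resize(a,None,fx=3.3,fy=3.3,interpolation=cv2.INTER_CUBIC))
X,Y,Z=W[...,0],W[...,1],W[...,2]
u=np.arange(640)[None].repeat(400,0);v=np.arange(400)[:,None].repeat(640,1)
roi=(v>170)&(v<235)
def show(n,m):
    P=W[m]; print(n,m.sum(),P.min(0).round(4),P.max(0).round(4),P.mean(0).round(4),rect(P[:,:2]))
show("rail/board",roi&(u>180)&(u<303)&(Z>.024)&(Z<.044))
show("fixedcheek",roi&(u>155)&(u<185)&(Z>.045))
show("lever",roi&(u>255)&(u<292)&(Z>.048))
show("lever2",roi&(u>190)&(u<220)&(Z>.048))
show("cheek",roi&(u>330)&(u<385)&(Z>.03))
show("stud",roi&(u>330)&(u<360)&(Z>.012)&(Z<.03))
print("counter z",np.median(Z[180:215,415:435]))
E
```

```text
rail/board 3359 [ 0.4172 -0.0306  0.024 ] [0.526  0.2231 0.044 ] [0.4523 0.0925 0.0316] (array([472.2,  96.1]), array([108.6, 253.4]), 0.33)
fixedcheek 392 [ 0.3922 -0.0894  0.0453] [0.4756 0.25   1.0643] [0.4442 0.2287 0.0892] (array([434.6,  79.9]), array([343.9,  59.8]), 85.81)
lever 257 [ 0.3922 -0.0894  0.053 ] [0.4596 0.0409 1.0643] [0.4332 0.0236 0.0986] (array([406.9, -15.2]), array([142.7,  50.4]), 59.34)
lever2 278 [ 0.3922 -0.0894  0.0511] [0.4586 0.18   1.0643] [0.432  0.1556 0.0994] (array([401.4,  50.5]), array([275.3,  52.9]), 75.36)
cheek 456 [ 0.3922 -0.1986  0.0301] [ 0.5261 -0.0894  1.0643] [ 0.4623 -0.1575  0.0892] (array([ 459.1, -144. ]), array([109. , 133.9]), 89.91)
stud 307 [ 0.4251 -0.1488  0.012 ] [ 0.5258 -0.0897  0.0296] [ 0.4875 -0.1224  0.0175] (array([ 475.4, -119.2]), array([100.9,  58.8]), 0.24)
counter z -7.56405288606866e-06
```

View pics/c1.png

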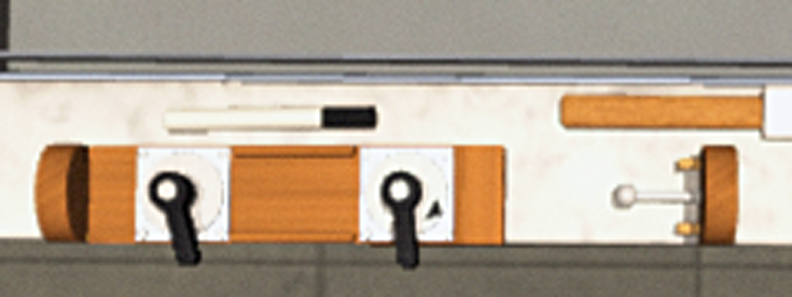

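Run:
```python
from h import *
s=np.load("top0.npz");W=cloud(s)
X,Y,Z=W[...,0],W[...,1],W[...,2]
ok=(s["z_map"]>0)&(X>.41)&(X<.50)&(Z<.12)
def show(n,m):
    m=m&ok;P=W[m]; print(n,m.sum(),np.percentile(P,[1,99],axis=0).round(4).tolist(),P.mean(0).round(4),rect(P[:,:2]))
show("board",(Y>-.05)&(Y<.21)&(Z>.025)&(Z<.042)&(X<.485))
show("fixedcheek",(Y>.2)&(Y<.26)&(Z>.045))
for n,a,b in(("lev",-.02,.08),("lev2",.1,.2)):
    m=(Y>a)&(Y<b)&(Z>.05);show(n,m)
    P=W[m&ok]; t=P[P[:,2]>P[:,2].max()-.006];print(" knob?",t.mean(0),P[:,2].max())
    q=P[P[:,0]<.435];print(" tip line",np.polyfit(q[:,0],q[:,1],1),q.min(0),q.max(0))
show("cheek",(Y>-.22)&(Y<-.1)&(Z>.03))
show("cheektop",(Y>-.22)&(Y<-.1)&(Z>.06))
show("stud",(Y>-.16)&(Y<-.07)&(Z>.007)&(Z<.027)&(X>.43)&(X<.475))
show("ball",(Y>-.108)&(Y<-.07)&(Z>.008)&(Z<.03)&(X<.475))
for n,a,b in(("board",180,300),):
    for c in (265,300):
        print(c,[(v,W[v,c].round(3).tolist()) for v in range(190,232,2)])
```

```text
board 3054 [[0.4179, -0.0283, 0.0262], [0.4787, 0.2081, 0.0399]] [0.4491 0.0873 0.0316] (array([448.4,  89.8]), array([ 60.6, 240.5]), 0.46)
fixedcheek 382 [[0.4167, 0.2285, 0.046], [0.4751, 0.249, 0.0742]] [0.4455 0.237  0.0637] (array([446.1, 239.1]), array([21.7, 59.2]), 89.32)
lev 224 [[0.41, 0.0181, 0.0538], [0.4595, 0.0405, 0.0726]] [0.4378 0.0275 0.0676] (array([434.9,  29.5]), array([23.1, 49.7]), 88.89)
 knob? [0.44170964 0.02852909 0.06966962] 0.07408639085292512
 tip line [ 0.12915102 -0.02881102] [0.41000794 0.0191466  0.05309105] [0.43444069 0.03263375 0.07209099]
lev2 240 [[0.4109, 0.153, 0.0528], [0.4584, 0.1796, 0.073]] [0.4366 0.1647 0.0673] (array([434.2, 167. ]), array([50.4, 23.2]), 8.35)
 knob? [0.43863734 0.16690764 0.07000734] 0.07432229457520827
 tip line [0.31096058 0.02931625] [0.41082229 0.15183619 0.05105495] [0.43498334 0.17231914 0.07223314]
cheek 345 [[0.4183, -0.1735, 0.032], [0.4787, -0.1536, 0.0747]] [ 0.4473 -0.1629  0.0631] (array([ 448.6, -163.7]), array([20.1, 60.8]), 89.53)
cheektop 253 [[0.4256, -0.1735, 0.0606], [0.4736, -0.1537, 0.0749]] [ 0.
[... 934 characters left out ...]
[0.424, 0.17, -0.931]), (230, [0.416, 0.168, -0.916])]
300 [(190, [0.49, -0.024, 0.002]), (192, [0.486, -0.024, -0.0]), (194, [0.479, -0.026, 0.029]), (196, [0.475, -0.026, 0.032]), (198, [0.471, -0.026, 0.031]), (200, [0.467, -0.026, 0.032]), (202, [0.463, -0.026, 0.028]), (204, [0.458, -0.027, 0.035]), (206, [0.454, -0.026, 0.031]), (208, [0.45, -0.027, 0.031]), (210, [0.446, -0.026, 0.029]), (212, [0.442, -0.027, 0.03]), (214, [0.438, -0.027, 0.031]), (216, [0.434, -0.027, 0.03]), (218, [0.43, -0.027, 0.031]), (220, [0.426, -0.027, 0.028]), (222, [0.421, -0.027, 0.031]), (224, [0.418, -0.025, 0.0]), (226, [0.433, 0.03, -0.919]), (228, [0.425, 0.031, -0.928]), (230, [0.417, 0.03, -0.916])]
```

```bash
cat >> h.py <<'E'
from scipy.spatial.transform import Rotation as R
def Rt(lean,yaw=0):
    "tool down, tool y = -world y, fingers leaning to +x by lean; yaw about world z"
    M=np.array([[0,0,-1],[0,-1,0],[-1,0,0]],float)
    return R.from_euler('z',yaw)*R.from_matrix(M)*R.from_rotvec([0,lean,0])
def plan(p,r,wps,g):
    "wps: (pos,R) list; prints rows"
    for q,t in wps:
        q=np.array(q,float)
        d=r.inv().apply(q-p);w=(r.inv()*t).as_rotvec()
        n=max(1,int(np.ceil(max(abs(d).max()/.0297,np.linalg.norm(d)/.048,abs(w).max()/.079)-1e-6)))
        print("wp",q,n,"rows")
        for i in range(n):
            d=r.inv().apply(q-p)/(n-i)/.03;w=(r.inv()*t).as_rotvec()/(n-i)/.08
            row=np.round(np.r_[d,w],2);print((row+0.).tolist()+[g])
            p=p+r.apply(row[:3]*.03);r=r*R.from_rotvec(row[3:]*.08)
def cur(pr=True):
    from plant import telemetry
    s=telemetry.get_state()
    if pr:print(s["clock"],s["tcp_pos"].round(4),"F",s["wrist_force"].round(2),"T",s["wrist_torque"].round(2),"w",round(s["grip_width"],3),"q",s["joints"].round(2))
    return s["tcp_pos"],R.from_quat(s["tcp_rot"])
E
python3 - <<'E'
from h import *
p,r=cur()
T=Rt(.25)
plan(p,r,[((.44,-.25,.2),T),((.425,.058,.15),T)],255)
E
```

```text
0.1 [ 0.2372 -0.6048  0.2308] F [0.56 0.07 0.8 ] T [ 0.02 -0.03  0.05] w 1.0 q [-1.24  0.48  1.6   0.    1.07 -0.05]
wp [ 0.44 -0.25  0.2 ] 11 rows
[0.09, -0.78, -0.96, 0.42, 0.28, 0.05, 255]
[0.11, -0.81, -0.94, 0.42, 0.28, 0.05, 255]
[0.13, -0.84, -0.91, 0.42, 0.28, 0.06, 255]
[0.15, -0.87, -0.87, 0.42, 0.28, 0.05, 255]
[0.16, -0.9, -0.84, 0.42, 0.28, 0.06, 255]
[0.18, -0.93, -0.81, 0.42, 0.28, 0.05, 255]
[0.19, -0.95, -0.77, 0.43, 0.28, 0.06, 255]
[0.2, -0.98, -0.73, 0.42, 0.28, 0.05, 255]
[0.21, -1.01, -0.69, 0.43, 0.28, 0.06, 255]
[0.22, -1.03, -0.66, 0.42, 0.29, 0.05, 255]
[0.24, -1.05, -0.61, 0.43, 0.28, 0.06, 255]
wp [0.425 0.058 0.15 ] 11 rows
[0.14, -0.93, 0.08, 0.0, 0.0, 0.0, 255]
[0.13, -0.93, 0.08, 0.0, 0.0, 0.0, 255]
[0.14, -0.93, 0.08, 0.0, 0.0, 0.0, 255]
[0.13, -0.94, 0.08, 0.0, 0.0, 0.0, 255]
[0.14, -0.93, 0.08, 0.0, 0.0, 0.0, 255]
[0.13, -0.94, 0.08, 0.0, 0.0, 0.0, 255]
[0.14, -0.93, 0.08, 0.0, 0.0, 0.0, 255]
[0.13, -0.94, 0.08, 0.0, 0.0, 0.0, 255]
[0.14, -0.93, 0.09, 0.0, 0.0, 0.0, 255]
[0.13, -0.94, 0.08, 0.0, 0.0, 0.0, 255]
[0.14, -0.93, 0.09, 0.0, 0.0, 0.0, 255]
```

Emit:
carry_out(
  plan=[
    [0.09,-0.78,-0.96,0.42,0.28,0.05,255],
    [0.11,-0.81,-0.94,0.42,0.28,0.05,255],
    [0.13,-0.84,-0.91,0.42,0.28,0.06,255],
    [0.15,-0.87,-0.87,0.42,0.28,0.05,255],
    [0.16,-0.9,-0.84,0.42,0.28,0.06,255],
  ],
)

```text
clock: 0.6
tcp_pos: [0.3299, -0.4423, 0.2169]
tcp_rot: [0.743, 0.072, -0.662, 0.072]
wrist_force: [0.3, 0.5, -1.2]
grip_width: 0.146
```

Emit:
carry_out(
  plan=[
    [0.18,-0.93,-0.81,0.42,0.28,0.05,255],
    [0.19,-0.95,-0.77,0.43,0.28,0.06,255],
    [0.2,-0.98,-0.73,0.42,0.28,0.05,255],
    [0.21,-1,-0.69,0.43,0.28,0.06,255],
    [0.22,-1,-0.66,0.42,0.29,0.05,255],
  ],
)

```text
clock: 1.1
tcp_pos: [0.4222, -0.2824, 0.203]
tcp_rot: [0.783, 0.011, -0.622, 0.012]
wrist_force: [0.3, 0.1, 0.2]
grip_width: 0.002
```

Run:
```python
from h import *
p,r=cur()
T=Rt(.25)
plan(p,r,[((.43,.058,.15),T),((.42,.058,.06),T)],255)
```

```text
1.1 [ 0.4222 -0.2824  0.203 ] F [0.33 0.06 0.2 ] T [0.03 0.05 0.04] w 0.002 q [-0.77  0.24  2.1   0.26  0.66  0.57]
wp [0.43  0.058 0.15 ] 12 rows
[0.15, -0.94, -0.02, 0.03, 0.02, 0.0, 255]
[0.15, -0.95, -0.02, 0.03, 0.02, 0.0, 255]
[0.15, -0.95, -0.01, 0.03, 0.02, 0.0, 255]
[0.15, -0.94, -0.01, 0.04, 0.02, 0.01, 255]
[0.15, -0.95, -0.01, 0.03, 0.02, 0.0, 255]
[0.15, -0.94, 0.0, 0.04, 0.02, 0.01, 255]
[0.15, -0.95, 0.0, 0.03, 0.02, 0.0, 255]
[0.15, -0.94, 0.0, 0.04, 0.03, 0.01, 255]
[0.15, -0.95, 0.0, 0.03, 0.02, 0.0, 255]
[0.15, -0.94, 0.01, 0.04, 0.03, 0.01, 255]
[0.15, -0.95, 0.01, 0.03, 0.02, 0.0, 255]
[0.15, -0.94, 0.01, 0.04, 0.03, 0.01, 255]
wp [0.42  0.058 0.06 ] 3 rows
[0.94, 0.0, 0.36, 0.0, 0.0, 0.0, 255]
[0.94, 0.0, 0.35, 0.0, 0.0, 0.0, 255]
[0.95, 0.0, 0.36, 0.0, 0.0, 0.0, 255]
```

Emit:
carry_out(
  plan=[
    [0.15,-0.94,-0.02,0.03,0.02,0.0,255],
    [0.15,-0.95,-0.02,0.03,0.02,0.0,255],
    [0.15,-0.95,-0.01,0.03,0.02,0.0,255],
    [0.15,-0.94,-0.01,0.04,0.02,0.01,255],
    [0.15,-0.95,-0.01,0.03,0.02,0.0,255],
  ],
)

```text
clock: 1.6
tcp_pos: [0.4247, -0.1407, 0.1811]
tcp_rot: [0.785, 0.008, -0.619, 0.007]
wrist_force: [0.1, -0.2, 0.1]
grip_width: -0.001
```

Emit:
carry_out(
  plan=[
    [0.15,-0.94,0,0.04,0.02,0.01,255],
    [0.15,-0.95,0,0.03,0.02,0.0,255],
    [0.15,-0.94,0,0.04,0.03,0.01,255],
    [0.15,-0.95,0,0.03,0.02,0.0,255],
    [0.15,-0.94,0.01,0.04,0.03,0.01,255],
  ],
)

```text
clock: 2.1
tcp_pos: [0.4276, 0.0009, 0.1589]
tcp_rot: [0.788, 0.002, -0.615, 0.003]
wrist_force: [-0.1, 0.1, -0.3]
grip_width: 0.001
```

Emit:
carry_out(
  plan=[
    [0.15,-0.95,0.01,0.03,0.02,0.0,255],
    [0.15,-0.94,0.01,0.04,0.03,0.01,255],
    [0,0,0,0,0,0,255],
  ],
)

```text
clock: 2.4
tcp_pos: [0.4286, 0.0589, 0.1496]
tcp_rot: [0.789, 0.001, -0.614, 0.002]
wrist_force: [-0.9, -0.8, -0.3]
grip_width: -0.0
```

Run:
```python
from h import *
p,r=cur()
T=Rt(.25)
plan(p,r,[((.418,.058,.049),T),((.418,.0,.049),T)],255)
from plant import optics
s=optics.snapshot("wrist");np.savez("w0.npz",**s);t=optics.snapshot("top")
cv2.imwrite("pics/w0.png",np.hstack([cv2.resize(s["img"],(400,250)),cv2.resize(t["img"][150:250,180:340],(400,250))])[:,:,::-1])
```

```text
2.4 [0.4286 0.0589 0.1496] F [-0.9  -0.77 -0.35] T [-0.02  0.12  0.01] w -0.0 q [ 0.08  0.21  2.35 -0.06  0.33  1.71]
wp [0.418 0.058 0.049] 4 rows
[0.79, 0.01, 0.29, 0.01, 0.0, 0.0, 255]
[0.79, 0.01, 0.29, 0.01, 0.01, 0.0, 255]
[0.79, 0.0, 0.29, 0.02, 0.0, 0.0, 255]
[0.79, 0.01, 0.3, 0.01, 0.01, 0.01, 255]
wp [0.418 0.    0.049] 2 rows
[0.0, 0.97, 0.0, 0.0, 0.0, 0.0, 255]
[0.0, 0.96, 0.0, 0.0, 0.0, 0.0, 255]
```

View pics/w0.png

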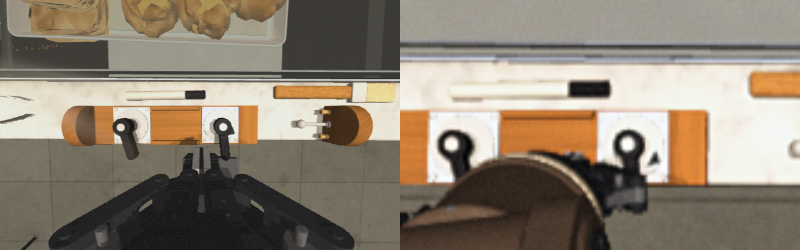

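Emit:
carry_out(
  plan=[
    [0.79,0.01,0.29,0.01,0.0,0.0,255],
    [0.79,0.01,0.29,0.01,0.01,0.0,255],
    [0.79,0.0,0.29,0.02,0.0,0.0,255],
    [0.79,0.01,0.3,0.01,0.01,0.01,255],
    [0,0,0,0,0,0,255],
  ],
)

```text
clock: 3.0
tcp_pos: [0.4255, 0.0573, 0.0664]
tcp_rot: [0.782, -0.005, -0.624, 0.002]
wrist_force: [0.6, -0.4, 0.4]
grip_width: 0.0
```

Emit:
carry_out(
  plan=[
    [0,0.27,0,0,0,0,255],
    [0,0.2,0,0,0,0,255],
    [0,0.2,0,0,0,0,255],
  ],
)

```text
clock: 3.3
tcp_pos: [0.4264, 0.0374, 0.0698]
tcp_rot: [0.782, -0.005, -0.623, 0.002]
wrist_force: [0.0, 0.3, 0.5]
grip_width: -0.001
```

```bash
python3 -c "
from h import *
p,r=cur()"
```

```text
3.3 [0.4264 0.0374 0.0698] F [0.   0.26 0.51] T [-0.01  0.1   0.02] w -0.001 q [ 0.03  0.41  2.42 -0.19  0.09  1.8 ]
```

Run:
```python
from h import *
p,r=cur()
plan(p,r,[((.426,.057,.075),Rt(.08)),((.420,.057,.049),Rt(.06))],255)
```

```text
3.3 [0.4264 0.0374 0.0698] F [0.   0.26 0.51] T [-0.01  0.1   0.02] w -0.001 q [ 0.03  0.41  2.42 -0.19  0.09  1.8 ]
wp [0.426 0.057 0.075] 2 rows
[-0.09, -0.33, -0.01, -0.02, -0.91, -0.06, 255]
[-0.09, -0.32, -0.01, -0.03, -0.91, -0.07, 255]
wp [0.42  0.057 0.049] 1 rows
[0.85, 0.0, 0.27, 0.0, -0.25, 0.0, 255]
```

Emit:
carry_out(
  plan=[
    [-0.09,-0.33,0,-0.02,-0.91,-0.06,255],
    [-0.09,-0.32,0,-0.03,-0.91,-0.07,255],
    [0.45,0,0.13,0,-0.25,0,255],
    [0.4,0,0.13,0,0,0,255],
    [0,0,0,0,0,0,255],
  ],
)

```text
clock: 3.8
tcp_pos: [0.4185, 0.0574, 0.048]
tcp_rot: [0.727, 0.0, -0.686, -0.0]
wrist_force: [-0.2, -0.4, 0.6]
grip_width: -0.004
```

Run:
```python
from h import *
p,r=cur();print(r.as_matrix().round(3))
plan(p,r,[((.418,.05,.049),Rt(.06))],255)
```

```text
3.8 [0.4185 0.0574 0.048 ] F [-0.21 -0.41  0.64] T [-0.05  0.05  0.05] w -0.004 q [ 0.07  0.48  2.31 -0.01  0.3   1.65]
[[ 0.058  0.    -0.998]
 [ 0.001 -1.    -0.   ]
 [-0.998 -0.001 -0.058]]
wp [0.418 0.05  0.049] 1 rows
[-0.03, 0.25, 0.01, 0.0, 0.03, 0.01, 255]
```

Emit:
carry_out(
  plan=[
    [0,0.25,0,0,0,0,255],
    [0,0.15,0.05,0,0,0,255],
    [0,0.12,0.05,0,0,0,255],
    [0,0.1,0.05,0,0,0,255],
  ],
)

```text
clock: 4.2
tcp_pos: [0.4151, 0.0387, 0.0485]
tcp_rot: [0.728, 0.0, -0.686, -0.0]
wrist_force: [1.3, 4.9, 0.3]
grip_width: 0.0
```

Run:
```python
from h import *
p,r=cur()
from plant import optics
s=optics.snapshot("wrist")
cv2.imwrite("pics/w1.png",s["img"][170:350,200:560,::-1].repeat(2,0).repeat(2,1))
```

```text
4.2 [0.4151 0.0387 0.0485] F [1.28 4.88 0.32] T [ 0.78 -0.22  0.12] w 0.0 q [ 0.02  0.47  2.32 -0.    0.29  1.59]
```

View pics/w1.png

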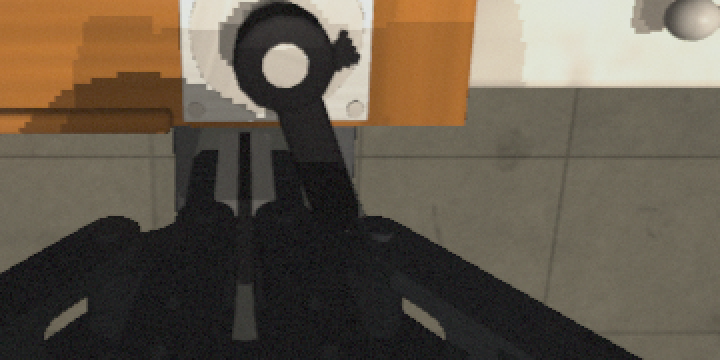

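Emit:
carry_out(
  plan=[
    [0,0.1,0.03,0,0,0,255],
    [0,0.1,0.03,0,0,0,255],
    [0,0.1,0,0,0,0,255],
  ],
)

```text
clock: 4.55
tcp_pos: [0.4125, 0.03, 0.0479]
tcp_rot: [0.727, 0.0, -0.686, 0.0]
wrist_force: [1.1, 5.3, 0.6]
grip_width: -0.002
```

Emit:
carry_out(
  plan=[
    [0,0.08,0,0,0,0,255],
    [0,0.07,0,0,0,0,255],
  ],
)

```text
clock: 4.75
tcp_pos: [0.4124, 0.0255, 0.0478]
tcp_rot: [0.727, 0.0, -0.686, 0.0]
wrist_force: [-0.4, 12.6, -0.8]
grip_width: -0.002
```

Run:
```python
from h import *
p,r=cur()
plan(p,r,[((.412,.046,.049),r),((.43,.046,.14),Rt(.1)),((.44,-.09,.17),Rt(.1))],0)
```

```text
4.75 [0.4124 0.0255 0.0478] F [-0.42 12.63 -0.81] T [ 2.04 -0.    0.19] w -0.002 q [-0.01  0.47  2.33  0.    0.28  1.55]
wp [0.412 0.046 0.049] 1 rows
[-0.04, -0.68, 0.01, 0.0, 0.0, 0.0, 0]
wp [0.43  0.046 0.14 ] 4 rows
[-0.75, 0.0, -0.19, 0.0, 0.13, 0.0, 0]
[-0.75, 0.0, -0.2, 0.0, 0.13, 0.0, 0]
[-0.74, 0.0, -0.21, 0.0, 0.13, 0.0, 0]
[-0.74, 0.0, -0.22, 0.01, 0.14, 0.0, 0]
wp [ 0.44 -0.09  0.17] 5 rows
[-0.19, 0.91, -0.09, 0.0, 0.0, 0.0, 0]
[-0.19, 0.91, -0.09, 0.0, 0.0, 0.0, 0]
[-0.2, 0.9, -0.08, 0.0, 0.0, 0.0, 0]
[-0.19, 0.91, -0.09, 0.0, 0.0, 0.0, 0]
[-0.2, 0.9, -0.08, 0.0, 0.0, 0.0, 0]
```

Emit:
carry_out(
  plan=[
    [-0.04,-0.68,0,0,0,0,255],
    [-0.75,0,-0.19,0,0.13,0,255],
    [-0.75,0,-0.2,0,0.13,0,255],
    [-0.74,0,-0.21,0,0.13,0,255],
    [-0.74,0,-0.22,0,0.14,0,255],
  ],
)

```text
clock: 5.25
tcp_pos: [0.4303, 0.046, 0.1408]
tcp_rot: [0.742, 0.0, -0.671, 0.0]
wrist_force: [-0.4, -0.8, -0.3]
grip_width: -0.003
```

Emit:
carry_out(
  plan=[
    [-0.19,0.91,-0.09,0,0,0,0],
    [-0.19,0.91,-0.09,0,0,0,0],
    [-0.2,0.9,-0.08,0,0,0,0],
    [-0.19,0.91,-0.09,0,0,0,0],
    [-0.2,0.9,-0.08,0,0,0,0],
  ],
)

```text
clock: 5.75
tcp_pos: [0.4401, -0.0911, 0.1704]
tcp_rot: [0.742, 0.0, -0.671, 0.0]
wrist_force: [-0.3, -0.0, -0.9]
grip_width: 0.847
```

Emit:
carry_out(
  plan=[
    [0,0,0,0,0,0,0],
    [0,0,0,0,0,0,0],
    [0,0,0,0,0,0,0],
  ],
)

```text
clock: 6.05
tcp_pos: [0.4399, -0.0893, 0.1698]
tcp_rot: [0.741, 0.0, -0.671, 0.0]
wrist_force: [-0.4, -0.5, -0.6]
grip_width: 0.997
```

Run:
```python
from h import *
p,r=cur()
from plant import optics
s=optics.snapshot("wrist");np.savez("w2.npz",**s);t=optics.snapshot("top");np.savez("t2.npz",**t)
cv2.imwrite("pics/w2.png",s["img"][:,:,::-1])
W=cloud(s);X,Y,Z=W[...,0],W[...,1],W[...,2];ok=(s["z_map"]>0)
def show(n,m):
    m=m&ok;P=W[m]
    if m.sum()>5: print(n,m.sum(),np.percentile(P,[1,50,99],axis=0).round(4).tolist(),rect(P[:,:2]))
show("board",(Y>-.06)&(Y<.21)&(Z>.022)&(Z<.042)&(X<.49)&(X>.4))
show("boardend",(Y>-.06)&(Y<.0)&(Z>.022)&(Z<.036)&(X<.49)&(X>.4))
show("lever",(Y>-.03)&(Y<.08)&(Z>.046)&(Z<.08)&(X>.4)&(X<.49))
show("cheek",(Y>-.22)&(Y<-.13)&(Z>.03)&(Z<.09)&(X>.4)&(X<.5))
show("cheektop",(Y>-.22)&(Y<-.1)&(Z>.06)&(Z<.09)&(X>.4)&(X<.5))
show("ball",(Y>-.125)&(Y<-.07)&(Z>.008)&(Z<.03)&(X<.475)&(X>.425))
```

```text
6.05 [ 0.4399 -0.0893  0.1698] F [-0.36 -0.52 -0.58] T [-0.09  0.05 -0.03] w 0.997 q [-0.29  0.24  2.18  0.05  0.62  1.24]
board 11134 [[0.4195, -0.0304, 0.027], [0.4555, 0.0869, 0.0301], [0.4803, 0.2055, 0.0385]] (array([449.3,  89.3]), array([ 62.1, 241.4]), 0.42)
boardend 1786 [[0.4196, -0.0313, 0.023], [0.4512, -0.0162, 0.0294], [0.4807, -0.0003, 0.0311]] (array([450.1, -15.6]), array([62.1, 31.5]), 0.38)
lever 1424 [[0.4131, -0.0025, 0.051], [0.4412, 0.0175, 0.0673], [0.4617, 0.0389, 0.07]] (array([437.9,  15.8]), array([59. , 24.7]), 46.21)
cheek 1791 [[0.4225, -0.1738, 0.0311], [0.455, -0.1604, 0.0644], [0.481, -0.1543, 0.0723]] (array([ 450.6, -164.2]), array([20.3, 61.5]), 88.92)
cheektop 1124 [[0.4276, -0.1738, 0.0602], [0.4526, -0.1634, 0.0686], [0.4739, -0.1545, 0.0725]] (array([ 450.7, -164.3]), array([20. , 48.4]), 88.92)
ball 184 [[0.4448, -0.1241, 0.0147], [0.4516, -0.1097, 0.0188], [0.4579, -0.1011, 0.0226]] (array([ 451.4, -112.6]), array([13.3, 23. ]), 0.81)
```

View pics/w2.png

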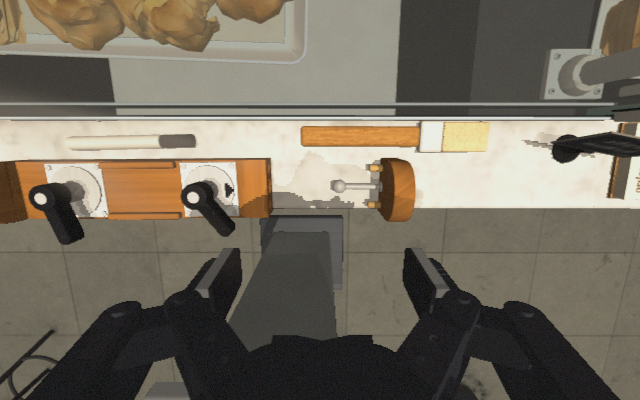

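Run:
```python
from h import *
p,r=cur()
T=Rt(.1,-.019)
plan(p,r,[((.4526,-.1643,.12),T),((.4526,-.1643,.0404),T)],0)
```

```text
6.15 [ 0.4401 -0.089   0.1699] F [0.14 0.04 0.05] T [0.02 0.04 0.01] w 1.003 q [-0.29  0.24  2.18  0.05  0.62  1.24]
wp [ 0.4526 -0.1643  0.12  ] 3 rows
[0.57, 0.84, -0.08, 0.09, 0.0, 0.01, 0]
[0.56, 0.83, -0.09, 0.08, 0.0, 0.01, 0]
[0.57, 0.84, -0.09, 0.09, 0.0, 0.01, 0]
wp [ 0.4526 -0.1643  0.0404] 3 rows
[0.88, 0.0, 0.09, 0.0, 0.0, 0.0, 0]
[0.88, 0.0, 0.09, 0.0, 0.0, 0.0, 0]
[0.88, 0.0, 0.08, 0.0, 0.0, 0.0, 0]
```

Emit:
carry_out(
  plan=[
    [0.57,0.84,-0.08,0.09,0,0.01,0],
    [0.56,0.83,-0.09,0.08,0,0.01,0],
    [0.57,0.84,-0.09,0.09,0,0.01,0],
    [0,0,0,0,0,0,0],
  ],
)

```text
clock: 6.55
tcp_pos: [0.4528, -0.1663, 0.1184]
tcp_rot: [0.741, -0.008, -0.671, -0.007]
wrist_force: [1.2, -0.5, 0.3]
grip_width: 0.996
```

Emit:
carry_out(
  plan=[
    [0.88,0,0.09,0,0,0,0],
    [0.88,0,0.09,0,0,0,0],
    [0.88,0,0.08,0,0,0,0],
    [0,0,0,0,0,0,0],
  ],
)

```text
clock: 6.95
tcp_pos: [0.4514, -0.1634, 0.0385]
tcp_rot: [0.74, -0.007, -0.672, -0.007]
wrist_force: [-0.2, -0.3, 0.9]
grip_width: 1.002
```

Run:
```python
from h import *
p,r=cur()
plan(p,r,[((.4526,-.1643,.0404),Rt(.1,-.019))],0)
```

```text
6.95 [ 0.4514 -0.1634  0.0385] F [-0.17 -0.35  0.87] T [-0.03  0.03 -0.05] w 1.002 q [-0.44  0.53  2.21  0.13  0.31  1.02]
wp [ 0.4526 -0.1643  0.0404] 1 rows
[-0.06, 0.03, -0.05, -0.01, 0.05, 0.02, 0]
```

Emit:
carry_out(
  plan=[
    [-0.06,0.03,-0.05,0,0.05,0,0],
    [0,0,0,0,0,0,110],
    [0,0,0,0,0,0,220],
    [0,0,0,0,0,0,255],
    [0,0,0,0,0,0,255],
  ],
)

```text
clock: 7.45
tcp_pos: [0.4546, -0.1663, 0.0432]
tcp_rot: [0.743, -0.008, -0.669, -0.007]
wrist_force: [0.1, -0.6, 0.5]
grip_width: 0.327
```

Emit:
carry_out(
  plan=[
    [0,0,0,0,0,0,255],
    [0,0,0,0,0,0,255],
    [-0.03,0,0,0,0,0,255],
    [0,0,0,0,0,0,255],
  ],
)

```text
clock: 7.85
tcp_pos: [0.4541, -0.1661, 0.0435]
tcp_rot: [0.743, -0.008, -0.669, -0.007]
wrist_force: [0.2, -0.3, -2.8]
grip_width: 0.228
```

Run:
```python
from h import *
p,r=cur();print(r.as_matrix().round(3))
T=R.from_euler('z',.026)*r
plan(p,r,[((p[0]-.0004,p[1]+.05,p[2]),T)],255)
```

```text
7.85 [ 0.4541 -0.1661  0.0435] F [ 0.17 -0.28 -2.8 ] T [0.02 0.09 0.01] w 0.228 q [-0.45  0.52  2.21  0.14  0.32  1.02]
[[ 0.104 -0.02  -0.994]
 [-0.002 -1.     0.02 ]
 [-0.995  0.    -0.104]]
wp [ 0.45367829 -0.11605277  0.04347817] 2 rows
[0.0, -0.83, 0.02, -0.16, 0.0, -0.02, 255]
[0.0, -0.84, 0.02, -0.16, 0.0, -0.01, 255]
```

Emit:
carry_out(
  plan=[
    [0,-0.83,0.02,-0.16,0,-0.02,255],
    [0,-0.84,0.02,-0.16,0,-0.01,255],
    [0,0,0,0,0,0,255],
    [0,0,0,0,0,0,255],
  ],
)

```text
clock: 8.25
tcp_pos: [0.4537, -0.1156, 0.0433]
tcp_rot: [0.743, 0.002, -0.669, 0.002]
wrist_force: [0.1, 0.4, -2.1]
grip_width: 0.221
```

Run:
```python
from h import *
from plant import optics
p,r=cur();print(r.as_matrix().round(4))
for n in ("wrist","top","side"):
    s=optics.snapshot(n);np.savez(n+"3.npz",**s)
    cv2.imwrite(f"pics/{n}3.png",s["img"][:,:,::-1])
    W=cloud(s);X,Y,Z=W[...,0],W[...,1],W[...,2];ok=(s["z_map"]>0)
    def show(n,m):
        m=m&ok;P=W[m]
        if m.sum()>5: print(n,m.sum(),np.percentile(P,[1,50,99],axis=0).round(4).tolist(),rect(P[:,:2]))
    show(n+" boardend",(Y>-.06)&(Y<.0)&(Z>.022)&(Z<.036)&(X<.49)&(X>.4))
    show("cheek",(Y>-.15)&(Y<-.1)&(Z>.03)&(Z<.09)&(X>.4)&(X<.5))
    show("ball",(Y>-.1)&(Y<-.045)&(Z>.008)&(Z<.03)&(X<.475)&(X>.425))
p,r=cur()
```

```text
8.25 [ 0.4537 -0.1156  0.0433] F [ 0.09  0.45 -2.07] T [-0.03  0.05 -0.05] w 0.221 q [-0.34  0.51  2.24  0.12  0.29  1.1 ]
[[ 1.041e-01  6.600e-03 -9.945e-01]
 [ 2.000e-04 -1.000e+00 -6.600e-03]
 [-9.946e-01  5.000e-04 -1.041e-01]]
wrist boardend 5488 [[0.4198, -0.0351, 0.0224], [0.452, -0.0172, 0.0293], [0.481, -0.0002, 0.0308]] (array([449.9, -30. ]), array([62.8, 60. ]), 0.28)
cheek 6850 [[0.4278, -0.1433, 0.0355], [0.4608, -0.1172, 0.0693], [0.4802, -0.1007, 0.0895]] (array([ 452.7, -115.8]), array([47.8, 54.7]), 54.09)
ball 944 [[0.4435, -0.0995, 0.0145], [0.4509, -0.0716, 0.0182], [0.4732, -0.0536, 0.0233]] (array([453.9, -79.8]), array([24.1, 53.5]), 26.65)
top boardend 35 [[0.4632, -0.0129, 0.0273], [0.4748, -0.0055, 0.0304], [0.4793, -0.0013, 0.0338]] (array([470.9,  -7.5]), array([16.8, 12.3]), 0.7)
side boardend 102 [[0.4153, -0.0577, 0.0227], [0.4664, -0.0174, 0.0289], [0.4773, -0.0006, 0.0318]] (array([446.5, -29.7]), array([62. , 58.6]), 0.45)
cheek 352 [[0.4148, -0.1238, 0.0304], [0.4383, -0.1069, 0.0484], [0.475, -0.1001, 0.0688]] (array([ 445.1, -112.8]), array([61.3, 26.5]), 5.58)
ball 84 [[0.4266, -0.0991, 0.0108], [0.4461, -0.0705, 0.0178], [0.4682, -0.0508, 0.0238]] (array([447. , -74.6]), array([49.2, 43.4]), 89.51)
8.4 [ 0.4539 -0.1165  0.0433] F [ 0.7  -0.24 -2.8 ] T [ 0.01  0.09 -0.02] w 0.224 q [-0.34  0.51  2.24  0.12  0.29  1.1 ]
```

View pics/wrist3.png

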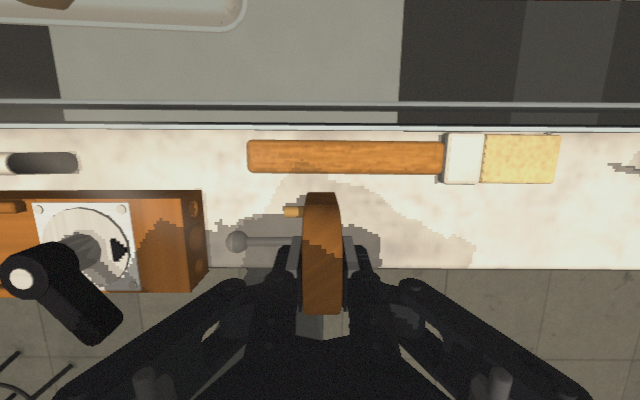

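Run:
```python
from h import *
s=np.load("wrist3.npz");W=cloud(s);X,Y,Z=W[...,0],W[...,1],W[...,2];ok=s["z_map"]>0
m=ok&(Y>-.068)&(Y<-.045)&(Z>.010)&(Z<.03)&(X<.47)&(X>.43);P=W[m]
from scipy.optimize import least_squares
f=least_squares(lambda c:np.linalg.norm(P-c,axis=1)-.0075,[.451,-.06,.015],loss='soft_l1',f_scale=.001)
print("ball",m.sum(),f.x.round(4),P.max(0).round(4))
for y0 in np.arange(-.1,-.068,.006):
    m=ok&(Y>y0)&(Y<y0+.006)&(Z>.012)&(Z<.03)&(X<.46)&(X>.44);print("neck",round(y0,3),m.sum(),W[m].mean(0).round(4),W[m].max(0)[2].round(4))
m=ok&(Y>-.05)&(Y<-.002)&(Z>.026)&(Z<.033)&(X>.41)&(X<.49)
for y0 in np.arange(-.032,-.002,.006):
    q=W[m&(Y>y0)&(Y<y0+.006)];print("board",round(y0,3),np.percentile(q[:,0],[.5,99.5]).round(4),q[:,0].mean().round(4))
for x0 in np.arange(.42,.48,.01):
    q=W[m&(X>x0)&(X<x0+.01)];print("face",round(x0,3),np.percentile(q[:,1],1).round(4),np.median(q[:,2]).round(4))
for n,a,b in(("cheekZ",-.13,-.105),):
    for x0 in np.arange(.425,.48,.01):
        q=W[ok&(X>x0)&(X<x0+.01)&(Y>a)&(Y<b)&(Z>.045)&(Z<.08)];print("cheek",round(x0,3),len(q),np.percentile(q,[5,95],axis=0).round(4).tolist() if len(q) else "")
```

```text
ball 421 [ 0.4487 -0.0592  0.0154] [ 0.4563 -0.0522  0.0242]
neck -0.1 20 [ 0.4504 -0.0949  0.017 ] 0.0189
neck -0.094 72 [ 0.4501 -0.091   0.0172] 0.0191
neck -0.088 83 [ 0.4498 -0.0851  0.0172] 0.019
neck -0.082 82 [ 0.4498 -0.079   0.0174] 0.0195
neck -0.076 80 [ 0.4498 -0.073   0.0173] 0.0198
neck -0.07 119 [ 0.4497 -0.0664  0.018 ] 0.0216
board -0.032 [0.4196 0.4809] 0.451
board -0.026 [0.4193 0.481 ] 0.4513
board -0.02 [0.4198 0.481 ] 0.4516
board -0.014 [0.4194 0.4809] 0.4513
board -0.008 [0.4191 0.4808] 0.451
face 0.42 -0.0317 0.0293
face 0.43 -0.0318 0.0293
face 0.44 -0.0315 0.0293
face 0.45 -0.0315 0.0294
face 0.46 -0.0313 0.0294
face 0.47 -0.0313 0.0294
cheek 0.425 304 [[0.4255, -0.1249, 0.0604], [0.4347, -0.1074, 0.0677]]
cheek 0.435 691 [[0.4357, -0.1259, 0.0682], [0.4446, -0.1064, 0.0791]]
cheek 0.445 926 [[0.4455, -0.1256, 0.0703], [0.4544, -0.1065, 0.0795]]
cheek 0.455 1332 [[0.4556, -0.1291, 0.0589], [0.4643, -0.1064, 0.0779]]
cheek 0.465 1046 [[0.4654, -0.1246, 0.0582], [0.4745, -0.1069, 0.0671]]
cheek 0.475 551 [[0.4752, -0.1242, 0.0463], [0.4795, -0.1069, 0.0572]]
```

Emit:
carry_out(
  plan=[
    [0,-0.3,-0.025,0,0,0,255],
    [0,-0.3,0,0,0,0,255],
    [0,-0.2,0,0,0,0,255],
    [0,-0.2,0,0,0,0,255],
  ],
)

```text
clock: 8.8
tcp_pos: [0.4542, -0.0853, 0.0434]
tcp_rot: [0.743, 0.002, -0.669, 0.002]
wrist_force: [-0.8, 0.2, -2.4]
grip_width: 0.225
```

Emit:
carry_out(
  plan=[
    [0,-0.2,0,0,0,0,255],
    [0,-0.2,0,0,0,0,255],
    [0,0,0,0,0,0,255],
  ],
)

```text
clock: 9.1
tcp_pos: [0.4542, -0.0732, 0.0434]
tcp_rot: [0.743, 0.002, -0.669, 0.002]
wrist_force: [-0.5, -0.0, -3.3]
grip_width: 0.226
```

Emit:
carry_out(
  plan=[
    [0,-0.25,0,0,0,0,255],
    [0,-0.25,0,0,0,0,255],
    [0,-0.12,0,0,0,0,255],
    [0,-0.12,0,0,0,0,255],
  ],
)

```text
clock: 9.5
tcp_pos: [0.4541, -0.0513, 0.0434]
tcp_rot: [0.743, 0.002, -0.669, 0.002]
wrist_force: [0.6, -0.6, -3.0]
grip_width: 0.222
```

Emit:
carry_out(
  plan=[
    [0,-0.1,0,0,0,0,255],
    [0,0,0,0,0,0,255],
  ],
)

```text
clock: 9.7
tcp_pos: [0.4541, -0.0485, 0.0434]
tcp_rot: [0.743, 0.002, -0.669, 0.002]
wrist_force: [0.1, 0.6, -3.1]
grip_width: 0.226
```

Emit:
carry_out(
  plan=[
    [0,-0.05,0,0,0,0,255],
    [0,-0.04,0,0,0,0,255],
    [0,0,0,0,0,0,255],
  ],
)

```text
clock: 10.0
tcp_pos: [0.4541, -0.0461, 0.0434]
tcp_rot: [0.743, 0.002, -0.669, 0.002]
wrist_force: [0.5, -0.2, -2.3]
grip_width: 0.224
```

Emit:
carry_out(
  plan=[
    [0,-0.04,0,0,0,0,255],
    [0,0,0,0,0,0,255],
  ],
)

```text
clock: 10.2
tcp_pos: [0.4541, -0.0449, 0.0434]
tcp_rot: [0.743, 0.002, -0.669, 0.002]
wrist_force: [0.2, 0.1, -2.3]
grip_width: 0.222
```

Emit:
carry_out(
  plan=[
    [0,-0.04,0,0,0,0,255],
    [0,0,0,0,0,0,255],
  ],
)

```text
clock: 10.4
tcp_pos: [0.4541, -0.0436, 0.0434]
tcp_rot: [0.743, 0.002, -0.669, 0.002]
wrist_force: [-0.8, 0.3, -2.6]
grip_width: 0.224
```

Emit:
carry_out(
  plan=[
    [0,-0.02,0,0,0,0,255],
    [0,0,0,0,0,0,255],
  ],
)

```text
clock: 10.6
tcp_pos: [0.4541, -0.043, 0.0434]
tcp_rot: [0.743, 0.002, -0.669, 0.002]
wrist_force: [0.7, 0.4, -2.7]
grip_width: 0.223
```

Run:
```python
from h import *
from plant import optics
p,r=cur()
s=optics.snapshot("wrist");np.savez("w4.npz",**s)
W=cloud(s);X,Y,Z=W[...,0],W[...,1],W[...,2];ok=(s["z_map"]>0)&(Z<.09)
cv2.imwrite("pics/w4.png",s["img"][120:360,100:500,::-1].repeat(2,0).repeat(2,1))
for x0 in np.arange(.42,.48,.01):
    c=ok&(X>x0)&(X<x0+.01)
    b=W[c&(Y>-.05)&(Y<.0)&(Z>.026)&(Z<.033)];q=W[c&(Y>-.07)&(Y<-.02)&(Z>.05)]
    print(round(x0,3),len(b),len(q),np.percentile(b[:,1],1).round(4) if len(b) else "",np.percentile(q[:,1],[2,98]).round(4) if len(q) else "")
```

```text
10.6 [ 0.4541 -0.043   0.0434] F [ 0.72  0.39 -2.72] T [ 0.    0.12 -0.  ] w 0.223 q [-0.18  0.5   2.27  0.07  0.26  1.32]
0.42 55 106 -0.0065 [-0.0527 -0.0345]
0.43 247 443 -0.0121 [-0.0533 -0.0338]
0.44 359 1030 -0.0152 [-0.0551 -0.032 ]
0.45 591 1750 -0.0291 [-0.0682 -0.0211]
0.46 791 2455 -0.0309 [-0.0647 -0.0226]
0.47 838 971 -0.031 [-0.0526 -0.0338]
```

View pics/w4.png

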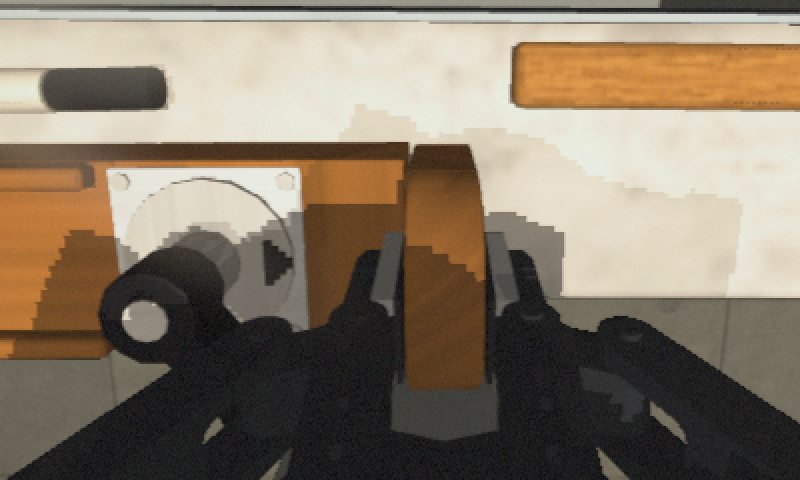

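Emit:
carry_out(
  plan=[
    [0,-0.03,0,0,0,0,255],
    [0,0,0,0,0,0,255],
  ],
)

```text
clock: 10.85
tcp_pos: [0.4542, -0.0423, 0.0434]
tcp_rot: [0.743, 0.002, -0.669, 0.002]
wrist_force: [-1.6, -4.3, -2.2]
grip_width: 0.222
```

Emit:
carry_out(
  plan=[
    [0,-0.02,0,0,0,0,255],
    [0,0,0,0,0,0,255],
  ],
)

```text
clock: 11.05
tcp_pos: [0.4543, -0.0419, 0.0434]
tcp_rot: [0.743, 0.002, -0.669, 0.002]
wrist_force: [-1.0, -8.2, -1.7]
grip_width: 0.221
```

Emit:
carry_out(
  plan=[
    [0,-0.02,0,0,0,0,255],
    [0,0,0,0,0,0,255],
  ],
)

```text
clock: 11.25
tcp_pos: [0.4545, -0.0415, 0.0435]
tcp_rot: [0.743, 0.002, -0.669, 0.002]
wrist_force: [-1.3, -13.6, -3.0]
grip_width: 0.227
```

Emit:
carry_out(
  plan=[
    [0.01,0.05,0,0,0,0,255],
    [0,0,0,0,0,0,150],
    [0,0,0,0,0,0,150],
    [0,0,0,0,0,0,150],
  ],
)

```text
clock: 11.65
tcp_pos: [0.4542, -0.0424, 0.0431]
tcp_rot: [0.743, 0.002, -0.669, 0.002]
wrist_force: [-0.4, -0.5, 0.3]
grip_width: 0.411
```

Run:
```python
from h import *
p,r=cur()
T=Rt(.06)
plan(p,r,[((p[0]-.008,p[1],.13),r),((.42,-.008,.11),T),((.416,-.008,.049),T)],255)
```

```text
11.65 [ 0.4542 -0.0424  0.0431] F [-0.42 -0.54  0.33] T [ 0.02  0.06 -0.02] w 0.411 q [-0.17  0.5   2.27  0.07  0.26  1.32]
wp [ 0.446165   -0.04240183  0.13      ] 3 rows
[-0.97, 0.0, -0.01, 0.0, 0.0, 0.0, 255]
[-0.97, 0.0, -0.01, 0.0, 0.0, 0.0, 255]
[-0.97, 0.0, -0.02, 0.0, 0.0, 0.0, 255]
wp [ 0.42  -0.008  0.11 ] 2 rows
[0.29, -0.58, 0.47, 0.03, -0.28, 0.0, 255]
[0.29, -0.57, 0.46, 0.04, -0.28, 0.0, 255]
wp [ 0.416 -0.008  0.049] 3 rows
[0.68, 0.0, 0.08, 0.0, 0.0, 0.0, 255]
[0.67, 0.0, 0.09, 0.0, 0.0, 0.0, 255]
[0.68, 0.0, 0.08, 0.0, 0.0, 0.0, 255]
```

Emit:
carry_out(
  plan=[
    [-0.97,0,-0.01,0,0,0,150],
    [-0.97,0,-0.01,0,0,0,255],
    [-0.97,0,-0.02,0,0,0,255],
    [0,0,0,0,0,0,255],
    [0,0,0,0,0,0,255],
  ],
)

```text
clock: 12.15
tcp_pos: [0.4466, -0.0425, 0.1306]
tcp_rot: [0.744, 0.002, -0.669, 0.002]
wrist_force: [-0.4, 0.1, 0.4]
grip_width: -0.006
```

```bash
cat >> h.py <<'E'
AX=np.array([.449,.0305]);a,b=.011,.0145
def contact(xy,phi):
    n=np.array([-np.sin(phi),np.cos(phi)])
    gap=n@(xy-AX)-.006-a*abs(n[0])-b*abs(n[1])
    pc=xy-np.array([a*np.sign(n[0]),b*np.sign(n[1])])
    return gap,pc,(pc-AX)@np.array([np.cos(phi),np.sin(phi)])
def tool_at(phid):
    from scipy.optimize import brentq
    phi=np.radians(phid)
    if phid>125:
        x=np.interp(phid,[125,150,170,185,200,217],[.413,.410,.411,.416,.425,.437])
        y=brentq(lambda y:contact(np.array([x,y]),phi)[0],-.08,.1);
    else:
        y=np.interp(phid,[50,125],[.052,.045]);x=brentq(lambda x:contact(np.array([x,y]),phi)[0],.36,.5)
    return np.array([x,y])
def phi_of(xy,lo=50,hi=225):
    "lever dir at which tool at xy just touches"
    g=np.arange(lo,hi,.1);v=[contact(xy,np.radians(q))[0] for q in g];i=np.where(np.diff(np.sign(v)))[0]
    return g[i]
E
python3 - <<'E'
from h import *
from plant import optics
p,r=cur()
s=optics.snapshot("wrist");np.savez("w5.npz",**s)
W=cloud(s);X,Y,Z=W[...,0],W[...,1],W[...,2];ok=(s["z_map"]>0)&(Z<.09)&(X>.4)&(X<.49)
L=ok&(Z>.048)&(Y>-.028)&(Y<.07);P=W[L];print("lever",L.sum(),rect(P[:,:2]))
k=W[L&(Z>.064)];print("lever z>.064",rect(k[:,:2]))
q=W[ok&(Z>.05)&(Y<-.028)&(Y>-.07)];print("cheek",rect(q[:,:2]),q[:,2].max())
bb=W[ok&(Y>-.05)&(Y<.0)&(Z>.026)&(Z<.033)];print("board y",np.percentile(bb[:,1],1))
cv2.imwrite("pics/w5.png",s["img"][:,:,::-1])
for d in range(217,70,-10):
    t=tool_at(d);print(d,t.round(4),contact(t,np.radians(d))[2].round(4))
T=Rt(.06)
plan(p,r,[((.437,-.012,.11),T),((.437,-.012,.049),T)],255)
E
```

```text
12.15 [ 0.4466 -0.0425  0.1306] F [-0.42  0.06  0.36] T [-0.01  0.07  0.05] w -0.006 q [-0.18  0.31  2.23  0.04  0.5   1.35]
lever 1799 (array([437.8,  15.9]), array([58.9, 24.5]), 46.37)
lever z>.064 (array([437.7,  15.8]), array([58.7, 24.3]), 46.37)
cheek (array([456.5, -42.9]), array([45.9, 20.1]), 0.27) 0.07421130001959593
board y -0.030543247412023314
217 [ 0.437  -0.0088] 0.0333
207 [ 0.4299 -0.006 ] 0.0368
197 [ 0.4232 -0.0015] 0.0403
187 [0.4172 0.0047] 0.0439
177 [0.4133 0.0113] 0.0244
167 [0.4108 0.0161] 0.0265
157 [0.4104 0.0212] 0.0275
147 [0.4104 0.0268] 0.0291
137 [0.4116 0.0325] 0.0306
127 [0.4128 0.0395] 0.034
117 [0.4161 0.0457] 0.0364
107 [0.4223 0.0467] 0.0339
97 [0.4281 0.0476] 0.0326
87 [0.4322 0.0485] 0.0032
77 [0.4329 0.0495] 0.0032
wp [ 0.437 -0.012  0.11 ] 2 rows
[0.32, -0.51, 0.19, 0.03, -0.29, 0.0, 255]
[0.33, -0.51, 0.19, 0.04, -0.29, 0.0, 255]
wp [ 0.437 -0.012  0.049] 3 rows
[0.68, 0.0, 0.04, 0.0, 0.0, 0.0, 255]
[0.68, 0.0, 0.04, 0.0, 0.0, 0.0, 255]
[0.67, 0.0, 0.04, 0.0, 0.0, 0.0, 255]
```

View pics/w5.png

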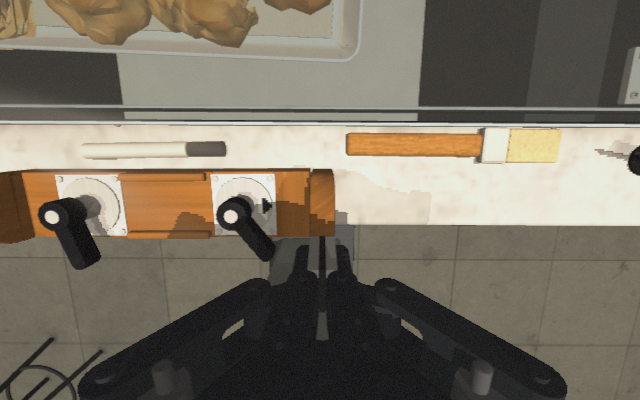

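Emit:
carry_out(
  plan=[
    [0.32,-0.49,0.19,0.03,-0.29,0,255],
    [0.33,-0.49,0.19,0.04,-0.29,0,255],
    [0.5,0,0.03,0,0,0,255],
    [0,0,0,0,0,0,255],
  ],
)

```text
clock: 12.6
tcp_pos: [0.4349, -0.0126, 0.0923]
tcp_rot: [0.726, 0.0, -0.688, 0.0]
wrist_force: [0.0, 0.4, -0.3]
grip_width: 0.001
```

Run:
```python
from h import *
p,r=cur()
plan(p,r,[((.437,-.0135,.049),Rt(.06))],255)
```

```text
12.6 [ 0.4349 -0.0126  0.0923] F [ 0.03  0.41 -0.3 ] T [-0.02  0.01 -0.01] w 0.001 q [-0.1   0.39  2.25  0.01  0.45  1.45]
wp [ 0.437  -0.0135  0.049 ] 2 rows
[0.72, 0.01, 0.0, 0.0, 0.04, 0.0, 255]
[0.73, 0.02, 0.01, 0.01, 0.04, 0.01, 255]
```

Emit:
carry_out(
  plan=[
    [0.5,0.01,-0.02,0,0.04,0,255],
    [0.5,0.02,-0.02,0,0,0,255],
    [0.4,0,0,0,0,0,255],
    [0,0,0,0,0,0,255],
  ],
)

```text
clock: 13.0
tcp_pos: [0.4393, -0.0142, 0.0515]
tcp_rot: [0.727, -0.0, -0.686, -0.0]
wrist_force: [-0.1, 0.5, -0.1]
grip_width: -0.0
```

Run:
```python
from h import *
p,r=cur();T=r
plan(p,r,[((*tool_at(d),.048),T) for d in (217,211,205,199,193,187,182,177,172,167,162,157)],255)
```

```text
13.0 [ 0.4393 -0.0142  0.0515] F [-0.13  0.48 -0.08] T [-0.02  0.08 -0.01] w -0.0 q [-0.11  0.48  2.27  0.02  0.33  1.45]
wp [ 0.437      -0.00884456  0.048     ] 1 rows
[0.11, -0.18, 0.08, 0.0, 0.0, 0.0, 255]
wp [ 0.43276471 -0.00736442  0.048     ] 1 rows
[-0.01, -0.05, 0.14, 0.0, 0.0, 0.0, 255]
wp [ 0.42852941 -0.00529524  0.048     ] 1 rows
[-0.01, -0.07, 0.14, 0.0, 0.0, 0.0, 255]
wp [ 0.4244     -0.00260379  0.048     ] 1 rows
[0.0, -0.08, 0.14, 0.0, 0.0, 0.0, 255]
wp [0.4208     0.00079214 0.048     ] 1 rows
[-0.01, -0.12, 0.12, 0.0, 0.0, 0.0, 255]
wp [0.4172     0.00469976 0.048     ] 1 rows
[-0.01, -0.13, 0.12, 0.0, 0.0, 0.0, 255]
wp [0.415      0.00842491 0.048     ] 1 rows
[0.0, -0.12, 0.07, 0.0, 0.0, 0.0, 255]
wp [0.41333333 0.01128449 0.048     ] 1 rows
[-0.01, -0.1, 0.06, 0.0, 0.0, 0.0, 255]
wp [0.41166667 0.01364194 0.048     ] 1 rows
[0.0, -0.08, 0.06, 0.0, 0.0, 0.0, 255]
wp [0.41085    0.01611025 0.048     ] 1 rows
[0.0, -0.08, 0.02, 0.0, 0.0, 0.0, 255]
wp [0.4106     0.01859403 0.048     ] 1 rows
[0.0, -0.08, 0.01, 0.0, 0.0, 0.0, 255]
wp [0.41035    0.02121857 0.048     ] 1 rows
[0.0, -0.09, 0.01, 0.0, 0.0, 0.0, 255]
```

Emit:
carry_out(
  plan=[
    [0.1,-0.18,0.08,0,0,0,255],
    [0,-0.05,0.14,0,0,0,255],
    [0,-0.07,0.14,0,0,0,255],
  ],
)

```text
clock: 13.3
tcp_pos: [0.4305, -0.0049, 0.0496]
tcp_rot: [0.729, -0.0, -0.684, 0.0]
wrist_force: [5.1, -2.1, 0.9]
grip_width: 0.005
```

Emit:
carry_out(
  plan=[
    [0,-0.08,0.14,0,0,0,255],
    [0,-0.12,0.12,0,0,0,255],
    [0,-0.13,0.12,0,0,0,255],
  ],
)

```text
clock: 13.6
tcp_pos: [0.4181, 0.0051, 0.0486]
tcp_rot: [0.729, -0.0, -0.685, -0.0]
wrist_force: [2.4, -2.6, 0.5]
grip_width: 0.0
```

Emit:
carry_out(
  plan=[
    [0,-0.12,0.07,0,0,0,255],
    [0,-0.1,0.06,0,0,0,255],
  ],
)

```text
clock: 13.8
tcp_pos: [0.4141, 0.0118, 0.0481]
tcp_rot: [0.728, -0.0, -0.685, -0.0]
wrist_force: [2.1, -5.1, 0.2]
grip_width: -0.001
```

```bash
cat >> h.py <<'E'
def tau():
    from plant import telemetry
    s=telemetry.get_state();xy=s["tcp_pos"][:2];F=s["wrist_force"]
    for d in phi_of(xy):
        _,pc,rr=contact(xy,np.radians(d));v=pc-AX;print("phi",d.round(1),"cam",np.radians(217-d).round(2),"r",rr.round(4),"lever N@34mm",((v[0]*F[1]-v[1]*F[0])/.034).round(2))
E
python3 - <<'E'
from h import *
p,r=cur();tau()
E
```

```text
13.8 [0.4141 0.0118 0.0481] F [ 2.09 -5.08  0.25] T [-0.69 -0.37 -0.11] w -0.001 q [-0.05  0.47  2.33  0.01  0.28  1.51]
phi 62.6 cam 2.69 r -0.0405 lever N@34mm 5.61
phi 175.6 cam 0.72 r 0.0235 lever N@34mm 3.83
```

Emit:
carry_out(
  plan=[
    [0,-0.08,0.06,0,0,0,255],
    [0,-0.08,0.03,0,0,0,255],
  ],
)

```text
clock: 14.0
tcp_pos: [0.4114, 0.0165, 0.0478]
tcp_rot: [0.728, -0.0, -0.685, -0.0]
wrist_force: [2.6, -4.3, 0.1]
grip_width: -0.0
```

Emit:
carry_out(
  plan=[
    [0,-0.08,0.02,0,0,0,255],
    [0,-0.08,0.02,0,0,0,255],
  ],
)

```text
clock: 14.2
tcp_pos: [0.4103, 0.0212, 0.0478]
tcp_rot: [0.728, -0.0, -0.685, -0.0]
wrist_force: [2.0, -5.2, -1.2]
grip_width: 0.003
```

Run:
```python
from h import *
p,r=cur();tau();T=r
plan(p,r,[((*tool_at(d),.048),T) for d in (153,149,145,141,137,133,129,125,121,117,113,109,105,101,97,93)],255)
```

```text
14.2 [0.4103 0.0212 0.0478] F [ 2.01 -5.24 -1.2 ] T [-0.73 -0.15 -0.11] w 0.003 q [-0.02  0.47  2.33  0.    0.28  1.54]
phi 50.0 cam 2.91 r -0.036 lever N@34mm 5.67
phi 157.0 cam 1.05 r 0.0275 lever N@34mm 3.95
wp [0.41015    0.02345633 0.048     ] 1 rows
[-0.01, -0.07, 0.0, 0.0, 0.0, 0.0, 255]
wp [0.41012    0.02575219 0.048     ] 1 rows
[0.0, -0.08, 0.01, 0.0, 0.0, 0.0, 255]
wp [0.4106     0.02786104 0.048     ] 1 rows
[0.0, -0.07, -0.02, 0.0, 0.0, 0.0, 255]
wp [0.41108    0.03007883 0.048     ] 1 rows
[0.0, -0.07, -0.02, 0.0, 0.0, 0.0, 255]
wp [0.41156    0.03245173 0.048     ] 1 rows
[0.0, -0.08, -0.01, 0.0, 0.0, 0.0, 255]
wp [0.41204    0.03504102 0.048     ] 1 rows
[0.01, -0.09, -0.02, 0.0, 0.0, 0.0, 255]
wp [0.41252    0.03793109 0.048     ] 1 rows
[0.0, -0.1, -0.01, 0.0, 0.0, 0.0, 255]
wp [0.41036933 0.045      0.048     ] 1 rows
[-0.01, -0.23, 0.07, 0.0, 0.0, 0.0, 255]
wp [0.41335092 0.04537333 0.048     ] 1 rows
[0.01, -0.01, -0.1, 0.0, 0.0, 0.0, 255]
wp [0.41610936 0.04574667 0.048     ] 1 rows
[0.0, -0.02, -0.09, 0.0, 0.0, 0.0, 255]
wp [0.41869666 0.04612    0.048     ] 1 rows
[0.01, -0.01, -0.09, 0.0, 0.0, 0.0, 255]
wp [0.42115458 0.04649333 0.048     ] 1 rows
[0.0, -0.01, -0.08, 0.0, 0.0, 0.0, 255]
wp [0.42351764 0.04686667 0.048     ] 1 rows
[0.01, -0.01, -0.08, 0.0, 0.0, 0.0, 255]
wp [0.42581526 0.04724    0.048     ] 1 rows
[0.0, -0.02, -0.08, 0.0, 0.0, 0.0, 255]
wp [0.42807331 0.04761333 0.048     ] 1 rows
[0.01, -0.01, -0.07, 0.0, 0.0, 0.0, 255]
wp [0.43031542 0.04798667 0.048     ] 1 rows
[0.0, -0.01, -0.08, 0.0, 0.0, 0.0, 255]
```

Emit:
carry_out(
  plan=[
    [0,-0.04,0,0,0,0,255],
  ],
)

```text
clock: 14.3
tcp_pos: [0.4102, 0.0225, 0.0477]
tcp_rot: [0.728, -0.0, -0.685, -0.0]
wrist_force: [1.0, -4.0, 0.1]
grip_width: -0.001
```

Emit:
carry_out(
  plan=[
    [0,-0.04,0,0,0,0,255],
  ],
)

```text
clock: 14.4
tcp_pos: [0.4103, 0.0236, 0.0478]
tcp_rot: [0.728, -0.0, -0.685, 0.0]
wrist_force: [0.9, -5.6, -0.8]
grip_width: -0.002
```

Emit:
carry_out(
  plan=[
    [0,-0.04,0,0,0,0,255],
  ],
)

```text
clock: 14.5
tcp_pos: [0.4104, 0.0247, 0.0478]
tcp_rot: [0.728, -0.0, -0.685, -0.0]
wrist_force: [1.7, -5.2, -1.2]
grip_width: -0.004
```

Emit:
carry_out(
  plan=[
    [0,-0.04,0,0,0,0,255],
  ],
)

```text
clock: 14.6
tcp_pos: [0.4103, 0.0259, 0.0478]
tcp_rot: [0.728, -0.0, -0.685, -0.0]
wrist_force: [1.0, -4.9, -0.0]
grip_width: 0.0
```

Emit:
carry_out(
  plan=[
    [0,-0.04,-0.01,0,0,0,255],
  ],
)

```text
clock: 14.7
tcp_pos: [0.4106, 0.0271, 0.0478]
tcp_rot: [0.728, -0.0, -0.685, -0.0]
wrist_force: [1.4, -5.1, -1.4]
grip_width: 0.005
```

Emit:
carry_out(
  plan=[
    [0,-0.04,-0.01,0,0,0,255],
  ],
)

```text
clock: 14.8
tcp_pos: [0.4109, 0.0283, 0.0478]
tcp_rot: [0.728, -0.0, -0.685, -0.0]
wrist_force: [0.5, -4.4, 0.6]
grip_width: -0.003
```

Emit:
carry_out(
  plan=[
    [0,-0.04,-0.01,0,0,0,255],
  ],
)

```text
clock: 14.9
tcp_pos: [0.4111, 0.0295, 0.0478]
tcp_rot: [0.728, -0.0, -0.685, -0.0]
wrist_force: [0.3, -4.6, -0.7]
grip_width: -0.001
```

Emit:
carry_out(
  plan=[
    [0,-0.04,-0.01,0,0,0,255],
  ],
)

```text
clock: 15.0
tcp_pos: [0.4113, 0.0307, 0.0478]
tcp_rot: [0.728, -0.0, -0.685, -0.0]
wrist_force: [0.6, -4.2, -0.4]
grip_width: 0.003
```

Run:
```python
from h import *
p,r=cur();tau()
```

```text
15.0 [0.4113 0.0307 0.0478] F [ 0.6  -4.15 -0.4 ] T [-0.83  0.05 -0.1 ] w 0.003 q [ 0.    0.47  2.33 -0.    0.28  1.57]
phi 139.8 cam 1.35 r 0.0298 lever N@34mm 3.0
```

Emit:
carry_out(
  plan=[
    [0,-0.035,-0.02,0,0,0,255],
  ],
)

```text
clock: 15.1
tcp_pos: [0.4118, 0.0317, 0.0478]
tcp_rot: [0.728, -0.0, -0.685, -0.0]
wrist_force: [-0.6, -5.5, 0.1]
grip_width: 0.001
```

Emit:
carry_out(
  plan=[
    [0,-0.035,-0.02,0,0,0,255],
  ],
)

```text
clock: 15.2
tcp_pos: [0.4123, 0.0328, 0.0478]
tcp_rot: [0.728, -0.0, -0.686, -0.0]
wrist_force: [-0.1, -4.6, -0.6]
grip_width: 0.001
```

Emit:
carry_out(
  plan=[
    [0,-0.03,-0.025,0,0,0,255],
  ],
)

```text
clock: 15.3
tcp_pos: [0.413, 0.0337, 0.0479]
tcp_rot: [0.728, -0.0, -0.686, -0.0]
wrist_force: [-1.1, -5.5, -0.8]
grip_width: 0.001
```

Emit:
carry_out(
  plan=[
    [0,-0.03,-0.025,0,0,0,255],
  ],
)

```text
clock: 15.4
tcp_pos: [0.4135, 0.0346, 0.0479]
tcp_rot: [0.728, -0.0, -0.686, -0.0]
wrist_force: [-1.5, -5.6, -1.7]
grip_width: -0.001
```

Run:
```python
from h import *
p,r=cur();tau()
```

```text
15.4 [0.4135 0.0346 0.0479] F [-1.51 -5.6  -1.74] T [-0.79  0.27 -0.03] w -0.001 q [ 0.01  0.47  2.32 -0.    0.28  1.58]
phi 131.5 cam 1.49 r 0.0301 lever N@34mm 4.86
```

Emit:
carry_out(
  plan=[
    [0,-0.025,-0.025,0,0,0,255],
  ],
)

```text
clock: 15.5
tcp_pos: [0.4141, 0.0353, 0.0479]
tcp_rot: [0.728, -0.0, -0.686, -0.0]
wrist_force: [-2.3, -4.4, -0.4]
grip_width: 0.002
```

Emit:
carry_out(
  plan=[
    [0,-0.025,-0.025,0,0,0,255],
  ],
)

```text
clock: 15.6
tcp_pos: [0.4146, 0.0361, 0.0479]
tcp_rot: [0.728, -0.0, -0.686, -0.0]
wrist_force: [-3.6, -4.7, -0.8]
grip_width: 0.003
```

Emit:
carry_out(
  plan=[
    [0,-0.02,-0.025,0,0,0,255],
  ],
)

```text
clock: 15.7
tcp_pos: [0.4151, 0.0367, 0.0479]
tcp_rot: [0.728, -0.0, -0.686, 0.0]
wrist_force: [-2.7, -4.3, -0.6]
grip_width: -0.0
```

Run:
```python
from h import *
p,r=cur();tau()
```

```text
15.7 [0.4151 0.0367 0.0479] F [-2.71 -4.27 -0.63] T [-0.67  0.7  -0.04] w -0.0 q [ 0.02  0.48  2.32 -0.    0.29  1.59]
phi 126.6 cam 1.58 r 0.0302 lever N@34mm 4.52
```

Emit:
carry_out(
  plan=[
    [0,-0.02,-0.03,0,0,0,255],
  ],
)

```text
clock: 15.8
tcp_pos: [0.4157, 0.0373, 0.0479]
tcp_rot: [0.727, -0.0, -0.686, -0.0]
wrist_force: [-4.9, -4.0, -1.2]
grip_width: -0.001
```

Emit:
carry_out(
  plan=[
    [0,-0.02,-0.03,0,0,0,255],
  ],
)

```text
clock: 15.9
tcp_pos: [0.4163, 0.0379, 0.0479]
tcp_rot: [0.727, -0.0, -0.687, 0.0]
wrist_force: [-5.5, -3.3, -0.3]
grip_width: -0.0
```

Emit:
carry_out(
  plan=[
    [0,-0.02,-0.03,0,0,0,255],
  ],
)

```text
clock: 16.0
tcp_pos: [0.4169, 0.0385, 0.0479]
tcp_rot: [0.727, -0.0, -0.687, 0.0]
wrist_force: [-7.2, -2.4, -0.5]
grip_width: -0.002
```

Run:
```python
from h import *
p,r=cur();tau()
```

```text
16.0 [0.4169 0.0385 0.0479] F [-7.22 -2.45 -0.46] T [-0.38  1.13  0.06] w -0.002 q [ 0.02  0.48  2.31 -0.    0.29  1.6 ]
phi 121.8 cam 1.66 r 0.0302 lever N@34mm 6.29
```

Emit:
carry_out(
  plan=[
    [0,-0.015,-0.025,0,0,0,255],
  ],
)

```text
clock: 16.1
tcp_pos: [0.4174, 0.039, 0.0479]
tcp_rot: [0.727, -0.0, -0.687, 0.0]
wrist_force: [-8.7, -1.8, 0.4]
grip_width: 0.002
```

Emit:
carry_out(
  plan=[
    [0,-0.01,-0.02,0,0,0,255],
  ],
)

```text
clock: 16.2
tcp_pos: [0.4178, 0.0393, 0.0479]
tcp_rot: [0.727, -0.0, -0.687, 0.0]
wrist_force: [-8.9, -1.0, -0.7]
grip_width: -0.007
```

Run:
```python
from h import *
p,r=cur();tau()
```

```text
16.2 [0.4178 0.0393 0.0479] F [-8.9  -1.02 -0.75] T [-0.14  1.4   0.07] w -0.007 q [ 0.02  0.48  2.31 -0.    0.3   1.6 ]
phi 119.6 cam 1.7 r 0.0302 lever N@34mm 6.7
```

Emit:
carry_out(
  plan=[
    [0,-0.01,-0.025,0,0,0,255],
  ],
)

```text
clock: 16.3
tcp_pos: [0.4182, 0.0396, 0.0479]
tcp_rot: [0.726, -0.0, -0.687, 0.0]
wrist_force: [-9.8, 0.1, -0.7]
grip_width: -0.0
```

Emit:
carry_out(
  plan=[
    [0,-0.01,-0.025,0,0,0,255],
  ],
)

```text
clock: 16.4
tcp_pos: [0.4188, 0.0399, 0.0479]
tcp_rot: [0.726, -0.0, -0.687, 0.0]
wrist_force: [-9.9, -0.7, 1.1]
grip_width: 0.0
```

Run:
```python
from h import *
p,r=cur();tau()
```

```text
16.4 [0.4188 0.0399 0.0479] F [-9.92 -0.75  1.13] T [-0.07  1.59  0.1 ] w 0.0 q [ 0.02  0.48  2.31 -0.01  0.3   1.6 ]
phi 117.4 cam 1.74 r 0.03 lever N@34mm 7.4
```

Emit:
carry_out(
  plan=[
    [0,-0.01,-0.02,0,0,0,255],
  ],
)

```text
clock: 16.5
tcp_pos: [0.4193, 0.0402, 0.0479]
tcp_rot: [0.726, -0.0, -0.687, 0.0]
wrist_force: [-10.7, 1.0, -0.6]
grip_width: -0.001
```

Emit:
carry_out(
  plan=[
    [0,-0.01,-0.02,0,0,0,255],
  ],
)

```text
clock: 16.6
tcp_pos: [0.4198, 0.0405, 0.0479]
tcp_rot: [0.726, -0.0, -0.687, 0.0]
wrist_force: [-10.5, 0.2, 0.5]
grip_width: -0.001
```

Run:
```python
from h import *
p,r=cur();tau()
```

```text
16.6 [0.4198 0.0405 0.0479] F [-10.47   0.24   0.49] T [0.09 1.82 0.15] w -0.001 q [ 0.03  0.48  2.31 -0.01  0.3   1.6 ]
phi 115.3 cam 1.77 r 0.03 lever N@34mm 7.43
```

Emit:
carry_out(
  plan=[
    [0,-0.01,-0.02,0,0,0,255],
  ],
)

```text
clock: 16.7
tcp_pos: [0.4202, 0.0408, 0.0479]
tcp_rot: [0.726, -0.0, -0.688, 0.0]
wrist_force: [-10.7, 1.0, 0.7]
grip_width: -0.001
```

Emit:
carry_out(
  plan=[
    [0,-0.01,-0.02,0,0,0,255],
  ],
)

```text
clock: 16.8
tcp_pos: [0.4206, 0.0411, 0.0479]
tcp_rot: [0.726, -0.0, -0.688, 0.0]
wrist_force: [-13.1, -0.6, 0.7]
grip_width: 0.004
```

Run:
```python
from h import *
p,r=cur();tau()
```

```text
16.8 [0.4206 0.0411 0.0479] F [-13.12  -0.56   0.74] T [-0.01  1.96  0.1 ] w 0.004 q [ 0.03  0.48  2.3  -0.01  0.3   1.6 ]
phi 113.3 cam 1.81 r 0.0299 lever N@34mm 9.97
```

Emit:
carry_out(
  plan=[
    [0,0.2,0.2,0,0,0,255],
    [-0.3,0.2,0,0,0,0,255],
    [-0.8,0,-0.1,0,0,0,255],
    [-0.9,0,-0.1,0,0,0,255],
    [-0.9,0,-0.1,0,0,0,255],
  ],
)

```text
clock: 17.3
tcp_pos: [0.4221, 0.0286, 0.1373]
tcp_rot: [0.728, -0.0, -0.685, -0.0]
wrist_force: [0.3, -0.7, 0.1]
grip_width: -0.004
```

Emit:
carry_out(
  plan=[
    [0,0.6,0,0,0,0,255],
    [0,0.6,0,0,0,0,255],
    [0,0,0,0,0,0,255],
    [0,0,0,0,0,0,255],
  ],
)

```text
clock: 17.7
tcp_pos: [0.4223, -0.0074, 0.1362]
tcp_rot: [0.729, -0.001, -0.685, -0.001]
wrist_force: [-0.0, 0.6, -0.4]
grip_width: -0.004
```

Run:
```python
from h import *
from plant import optics
p,r=cur()
s=optics.snapshot("wrist");np.savez("w6.npz",**s)
W=cloud(s);X,Y,Z=W[...,0],W[...,1],W[...,2];ok=(s["z_map"]>0)&(Z<.09)&(X>.4)&(X<.49)
q=W[ok&(Z>.055)&(Y<-.02)&(Y>-.07)];print("cheek",rect(q[:,:2]),q[:,2].max())
for x0 in np.arange(.42,.48,.01):
    c=ok&(X>x0)&(X<x0+.01)
    bb=W[c&(Y>-.05)&(Y<.0)&(Z>.026)&(Z<.033)];qq=W[c&(Y>-.07)&(Y<-.015)&(Z>.04)]
    print(round(x0,3),len(bb),len(qq),np.percentile(bb[:,1],1).round(4) if len(bb) else "",np.percentile(qq[:,1],[2,98]).round(4) if len(qq) else "")
cv2.imwrite("pics/w6.png",s["img"][100:300,100:420,::-1].repeat(2,0).repeat(2,1))
```

```text
17.7 [ 0.4223 -0.0074  0.1362] F [-0.01  0.6  -0.43] T [-0.03  0.04  0.03] w -0.004 q [-0.09  0.29  2.24  0.01  0.55  1.47]
cheek (array([449.5, -41.1]), array([54.6, 20.2]), 0.26) 0.07285634964198319
0.42 342 166 -0.0311 [-0.0505 -0.0312]
0.43 361 300 -0.0312 [-0.0502 -0.0311]
0.44 360 353 -0.0312 [-0.0504 -0.0311]
0.45 372 381 -0.0311 [-0.0507 -0.031 ]
0.46 400 389 -0.0309 [-0.0501 -0.0309]
0.47 394 358 -0.0307 [-0.05   -0.0309]
```

View pics/w6.png

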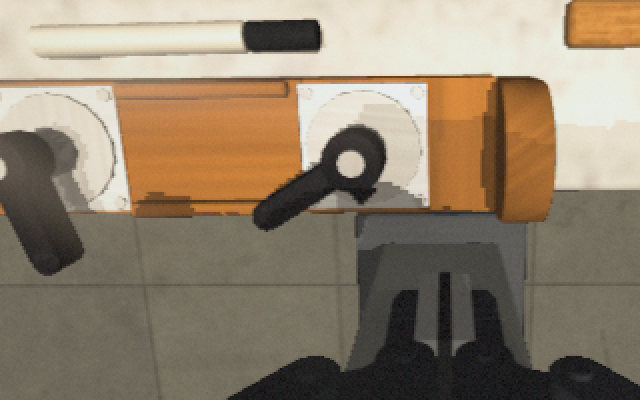

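Run:
```python
from h import *
def lev(f):
    s=np.load(f);W=cloud(s);X,Y,Z=W[...,0],W[...,1],W[...,2];ok=(s["z_map"]>0)&(X>.395)&(X<.49)&(Z>.058)&(Z<.0745)&(Y>-.015)&(Y<.09)
    P=W[ok][:,:2];hub=P[(np.linalg.norm(P-AX,axis=1)<.016)]
    d=np.linalg.norm(P-AX,axis=1);q=P[(d>.022)&(d<.05)]-AX
    c,_,ang=rect(q);e=q.mean(0);m=cv2.fitLine(q.astype(np.float32),cv2.DIST_HUBER,0,.001,.001).ravel()
    dirn=m[:2]*np.sign(m[:2]@e);print(f,len(q),"mean dir",np.degrees(np.arctan2(e[1],e[0]))%360,"line",np.degrees(np.arctan2(dirn[1],dirn[0]))%360,"offset of line from AX mm",1000*np.cross(dirn,m[2:]), "tip r",d.max())
for f in("w2.npz","w5.npz","w6.npz"):lev(f)
```

```text
w2.npz 436 mean dir 223.671464889343 line 215.7575628842245 offset of line from AX mm 4.723297985648189 tip r 0.048063174303591645
w5.npz 547 mean dir 223.26990656697717 line 215.04891814031072 offset of line from AX mm 5.124612411187224 tip r 0.04785661702221085
w6.npz 410 mean dir 122.29794235309056 line 122.55492685678253 offset of line from AX mm -0.14727399394942609 tip r 0.045944423829519125<stdin>:7: DeprecationWarning: Arrays of 2-dimensional vectors are deprecated. Use arrays of 3-dimensional vectors instead. (deprecated in NumPy 2.0)
```

```bash
sed -i 's/a,b=.011,.0145/a,b=.011,.0095/' h.py
python3 - <<'E'
from h import *
p,r=cur();T=Rt(.06)
print(phi_of(np.array([.4206,.0411])))
plan(p,r,[((.418,.040,.12),T),((.4113,.045,.10),T),((.4113,.045,.049),T)],255)
E
```

```text
17.75 [ 0.4222 -0.007   0.136 ] F [0.03 0.37 0.17] T [0.   0.04 0.01] w 0.0 q [-0.09  0.29  2.24  0.01  0.55  1.47]
[117.8]
wp [0.418 0.04  0.12 ] 2 rows
[0.26, -0.78, 0.09, -0.01, -0.01, 0.0, 255]
[0.27, -0.79, 0.08, 0.0, -0.01, 0.0, 255]
wp [0.4113 0.045  0.1   ] 1 rows
[0.65, -0.16, 0.27, 0.0, 0.0, 0.0, 255]
wp [0.4113 0.045  0.049 ] 2 rows
[0.85, 0.0, 0.05, 0.0, 0.0, 0.0, 255]
[0.84, 0.0, 0.05, 0.0, 0.0, 0.0, 255]
```

Emit:
carry_out(
  plan=[
    [0.26,-0.78,0.09,0,0,0,255],
    [0.27,-0.79,0.08,0,0,0,255],
    [0.6,-0.16,0.25,0,0,0,255],
    [0,0,0,0,0,0,255],
  ],
)

```text
clock: 18.15
tcp_pos: [0.4097, 0.046, 0.0998]
tcp_rot: [0.727, 0.001, -0.686, 0.001]
wrist_force: [0.1, -0.5, 0.0]
grip_width: -0.002
```

Emit:
carry_out(
  plan=[
    [0.8,0,0.05,0,0,0,255],
    [0.8,0,0.05,0,0,0,255],
    [0,0,0,0,0,0,255],
  ],
)

```text
clock: 18.45
tcp_pos: [0.4106, 0.0448, 0.0517]
tcp_rot: [0.727, -0.0, -0.686, 0.0]
wrist_force: [1.1, 0.6, 0.1]
grip_width: 0.003
```

Run:
```python
from h import *
p,r=cur()
plan(p,r,[((.4155,.0475,.048),r)],255)
```

```text
18.45 [0.4106 0.0448 0.0517] F [1.12 0.55 0.15] T [-0.02  0.01  0.02] w 0.003 q [ 0.04  0.46  2.32 -0.01  0.3   1.62]
wp [0.4155 0.0475 0.048 ] 1 rows
[0.13, -0.09, -0.15, 0.0, 0.0, 0.0, 255]
```

Emit:
carry_out(
  plan=[
    [0.06,-0.04,-0.06,0,0,0,255],
    [0.06,-0.03,-0.05,0,0,0,255],
    [0,0,0,0,0,0,255],
  ],
)

```text
clock: 18.75
tcp_pos: [0.4161, 0.0471, 0.0504]
tcp_rot: [0.729, -0.0, -0.685, -0.0]
wrist_force: [0.3, -0.2, -0.4]
grip_width: -0.001
```

Emit:
carry_out(
  plan=[
    [0,-0.015,-0.025,0,0,0,255],
    [0,0,0,0,0,0,255],
  ],
)

```text
clock: 18.95
tcp_pos: [0.4161, 0.0475, 0.0501]
tcp_rot: [0.729, -0.0, -0.685, -0.0]
wrist_force: [-0.7, -0.3, -0.2]
grip_width: -0.001
```

Emit:
carry_out(
  plan=[
    [0,-0.01,-0.02,0,0,0,255],
    [0,0,0,0,0,0,255],
  ],
)

```text
clock: 19.15
tcp_pos: [0.4163, 0.0477, 0.0498]
tcp_rot: [0.728, -0.0, -0.685, -0.0]
wrist_force: [-2.6, -1.8, 2.8]
grip_width: -0.002
```

Run:
```python
from h import *
p,r=cur();tau()
```

```text
19.15 [0.4163 0.0477 0.0498] F [-2.6  -1.79  2.79] T [-0.28  0.41 -0.01] w -0.002 q [ 0.04  0.47  2.31 -0.01  0.29  1.62]
phi 119.0 cam 1.71 r 0.0339 lever N@34mm 3.19
```

Emit:
carry_out(
  plan=[
    [0,-0.01,-0.02,0,0,0,255],
  ],
)

```text
clock: 19.25
tcp_pos: [0.4166, 0.048, 0.0497]
tcp_rot: [0.728, -0.0, -0.685, -0.0]
wrist_force: [-4.8, -2.6, 5.4]
grip_width: 0.003
```

Emit:
carry_out(
  plan=[
    [0,-0.01,-0.015,0,0,0,255],
  ],
)

```text
clock: 19.35
tcp_pos: [0.4169, 0.0483, 0.0497]
tcp_rot: [0.728, -0.0, -0.686, 0.0]
wrist_force: [-5.0, -4.9, 4.8]
grip_width: 0.001
```

Run:
```python
from h import *
p,r=cur();tau()
```

```text
19.35 [0.4169 0.0483 0.0497] F [-4.98 -4.89  4.78] T [-0.68  0.82  0.01] w 0.001 q [ 0.05  0.47  2.31 -0.01  0.3   1.63]
phi 117.7 cam 1.73 r 0.034 lever N@34mm 7.03
```

Emit:
carry_out(
  plan=[
    [0,-0.008,-0.015,0,0,0,255],
  ],
)

```text
clock: 19.45
tcp_pos: [0.4172, 0.0485, 0.0497]
tcp_rot: [0.728, -0.0, -0.686, -0.0]
wrist_force: [-6.6, -5.1, 6.0]
grip_width: -0.002
```

Emit:
carry_out(
  plan=[
    [0,-0.008,-0.015,0,0,0,255],
  ],
)

```text
clock: 19.55
tcp_pos: [0.4175, 0.0487, 0.0497]
tcp_rot: [0.728, -0.0, -0.686, -0.0]
wrist_force: [-6.8, -3.1, 5.1]
grip_width: 0.0
```

Run:
```python
from h import *
p,r=cur();tau()
```

```text
19.55 [0.4175 0.0487 0.0497] F [-6.82 -3.05  5.05] T [-0.66  0.97 -0.06] w 0.0 q [ 0.05  0.47  2.31 -0.01  0.3   1.63]
phi 116.5 cam 1.75 r 0.034 lever N@34mm 7.41
```

Emit:
carry_out(
  plan=[
    [0,-0.008,-0.015,0,0,0,255],
  ],
)

```text
clock: 19.65
tcp_pos: [0.4178, 0.049, 0.0497]
tcp_rot: [0.728, -0.0, -0.686, 0.0]
wrist_force: [-6.6, -4.0, 5.8]
grip_width: -0.002
```

Emit:
carry_out(
  plan=[
    [0,-0.008,-0.015,0,0,0,255],
  ],
)

```text
clock: 19.75
tcp_pos: [0.4181, 0.0492, 0.0497]
tcp_rot: [0.728, -0.0, -0.686, -0.0]
wrist_force: [-6.9, -4.6, 5.7]
grip_width: 0.003
```

Run:
```python
from h import *
p,r=cur();tau()
```

```text
19.75 [0.4181 0.0492 0.0497] F [-6.85 -4.61  5.71] T [-0.62  1.05 -0.03] w 0.003 q [ 0.05  0.47  2.31 -0.01  0.3   1.63]
phi 115.1 cam 1.78 r 0.034 lever N@34mm 8.38
```

Emit:
carry_out(
  plan=[
    [0,-0.008,-0.015,0,0,0,255],
  ],
)

```text
clock: 19.85
tcp_pos: [0.4184, 0.0494, 0.0497]
tcp_rot: [0.728, -0.0, -0.686, -0.0]
wrist_force: [-6.9, -4.1, 5.1]
grip_width: -0.001
```

Emit:
carry_out(
  plan=[
    [0,-0.006,-0.012,0,0,0,255],
  ],
)

```text
clock: 19.95
tcp_pos: [0.4187, 0.0496, 0.0497]
tcp_rot: [0.728, -0.0, -0.686, 0.0]
wrist_force: [-8.0, -4.2, 4.5]
grip_width: 0.001
```

Run:
```python
from h import *
p,r=cur();tau()
```

```text
19.95 [0.4187 0.0496 0.0497] F [-8.04 -4.15  4.47] T [-0.58  1.16 -0.08] w 0.001 q [ 0.05  0.47  2.31 -0.01  0.3   1.63]
phi 113.9 cam 1.8 r 0.034 lever N@34mm 9.12
```

Emit:
carry_out(
  plan=[
    [0,0.2,0.2,0,0,0,255],
    [-0.3,0.2,0,0,0,0,255],
    [-0.8,0,-0.1,0,0,0,255],
    [-0.9,0,-0.1,0,0,0,255],
    [-0.9,0,-0.1,0,0,0,255],
  ],
)

```text
clock: 20.45
tcp_pos: [0.4179, 0.0373, 0.1385]
tcp_rot: [0.729, -0.0, -0.685, -0.0]
wrist_force: [0.4, 0.1, -0.5]
grip_width: 0.0
```

Emit:
carry_out(
  plan=[
    [0,0.6,0,0,0,0,255],
    [0,0.6,0,0,0,0,255],
    [0,0,0,0,0,0,255],
    [0,0,0,0,0,0,255],
  ],
)

```text
clock: 20.85
tcp_pos: [0.418, 0.0013, 0.1375]
tcp_rot: [0.729, -0.001, -0.685, -0.001]
wrist_force: [0.1, -0.1, -0.4]
grip_width: 0.002
```

Run:
```python
from h import *
from plant import optics
p,r=cur()
s=optics.snapshot("wrist")
W=cloud(s);X,Y,Z=W[...,0],W[...,1],W[...,2];ok=(s["z_map"]>0)&(Z<.09)&(X>.4)&(X<.49)
q=W[ok&(Z>.055)&(Y<-.02)&(Y>-.07)];print("cheek",rect(q[:,:2]),q[:,2].max(),np.percentile(q[:,1],[2,98]))
bb=W[ok&(Y>-.05)&(Y<.0)&(Z>.026)&(Z<.033)];print("board",np.percentile(bb[:,1],1),rect(bb[:,:2]))
P=W[ok&(Z>.058)&(Z<.0745)&(Y>-.015)&(Y<.09)][:,:2];d=np.linalg.norm(P-AX,axis=1);e=(P[(d>.022)&(d<.05)]-AX).mean(0);print("lever",np.degrees(np.arctan2(e[1],e[0])))
```

```text
20.85 [0.418  0.0013 0.1375] F [ 0.12 -0.13 -0.38] T [-0.03  0.12 -0.04] w 0.002 q [-0.07  0.28  2.25  0.01  0.55  1.49]
cheek (array([450.2, -41. ]), array([54.1, 20.3]), 0.15) 0.07277761298231847 [-0.05025857 -0.03103395]
board -0.031238065965292522 (array([450. , -24.4]), array([48. , 61.1]), 89.88)
lever 117.27430685104606
```

```bash
python3 -c "
from plant import ticket;print(ticket.close_job())"
```

```text
the job is handed in; nothing more can be done
None
```

The end cheek is in and clamped, and I handed the job in at about 21 s. No verdict came back.

**What I did**
- I pushed the cam lever back until it hit its stop (12.6 N). The camera then showed the arrow pointing out of the open end.
- I slid the cheek in, stud first, until the stud met the cam with the cheek about 2 mm off the end face. The push peaked at 13.6 N.
- I swung the lever clockwise in small steps.

**First tightening stopped short:** I had taken the fingers to be wider than they are. My first estimate was about 8.5 N at the lever, but recalculated it was only about 7 N. I went back and turned it roughly 5° more. The lever then took about 8–9 N, with a last noisy reading of 9.1 N, against a limit of 11 N.

**Last checks**
- **Cheek position:** it sits flush within 0.3 mm, centred within about 0.3 mm, and square within about 0.3°. I did not measure its upright angle at the end.
- **Lever position:** the camera put it at about 117°, while the contact model said 114°. That is roughly 1.7 rad on the cam.
- **Clamp force:** the cam's pull on the stud could not be measured directly. I judged it only from the lever force.
- **Counter items:** I did not touch the marker, brush or card on purpose. I did not measure their positions again at the end.
- **Robot:** the arm was clear of everything when I handed in.

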